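# Load the parts washer, let its basket down on the ratchet and shut the tank

## Task

Get the dry parts washer ready for its next cycle: take the transformer out of the raised basket and set it in the grey plastic tray, and put every aluminium heat sink that lies on the bench right down into the basket. Then lift the ratchet pawl by its black handle and hold it clear of the teeth while the drum turns back and the basket sinks all the way to the bottom of the tank, let the pawl drop back in between the teeth, and last press the lid down onto the tank until it has snapped under its four catches and sits level on the rim all round. Leave everything else on the bench where it is.

Things in the scene. Friction and masses are not known exactly. Their poses are not given: they have to be found in the camera images.
- washer: Bench parts washer on a grey base plate. Origin on the bench under the centre of its open steel tank; x, y along the tank's sides, z up. Tank 198 mm (x) by 112 mm (y) outside, 190 x 104 inside, rim 100 mm up. On its +y side: a lift column at y = 80 (186 mm high) and a drum, axis along x at y = 112, z = 95, with a ten-toothed ratchet wheel (radius 34) at x = 35 and the pawl above it.
- tank_rim (a point): Centre of the tank's mouth at rim height, axes as the washer's. Four black spring catches stand at x = +/-100, y = +/-30 mm and up to 25 mm above the rim; they slope inward and snap over the lid's edge. Pushing the lid past all four takes roughly 10 N.
- basket_floor (a point): Centre of the upper side of the basket's floor, moving with it; axes as the washer's; 100 mm above the bench when up, 20 mm when down. The basket is 176 mm (x) by 90 mm (y) inside, walls 35 mm high and 3 thick; a lift arm at the middle of its +y wall rises 60 mm above the floor. Room for four heat sinks side by side along x, their lengths along y.
- lift (a joint): How far the basket has sunk, m: 0 up (about 0.001 when it hangs on the pawl), 0.080 at the bottom stop. It is geared to the drum by a rack and damped: with the pawl held clear it sinks of its own weight, in about 2 to 6 s. Letting the pawl drop on the way stops it at the next tooth.
- drum (a joint): Turn of the drum and ratchet wheel, rad: 0 with the basket up, 3.74 at the bottom; the top of the wheel moves towards the tank (-y) as the basket sinks. One tooth is 0.628 rad.
- pawl (a joint): Angle of the pawl, rad: 0 fully down between two teeth; lifting its handle raises it, up to 0.6. It is clear of the teeth from about 0.22 and falls back under its own weight when let go.
- pawl_grip (a point): Middle of the pawl's black handle, a bar 14 mm wide (x), 14 high, 62 long, along the washer's y, 140 mm above the bench when down. The pawl turns about a line along the washer's x, 125 mm from this point towards -y and, when down, 10 mm lower; +0.35 rad raises this point by about 42 mm. Lifting it takes a few newtons.
- lid: Loose sheet-steel tank lid, 198 x 112 x 6 mm, with a black plug 185 x 99 mm, 12 mm deep, below (2.5 mm play in the tank). Origin: centre of the plug's underside; x along the length, z up. Black handle bar on top, 12 mm wide (x), 80 long (y), 12 high, its centre 46 mm above the origin. Seated, the origin is 12 mm below tank_rim; merely laid on, it rests on the catches some 8 to 17 mm higher.
- sink0: Aluminium heat sink of upside-down T section (up to four, all alike; may be absent): base 36 mm (x) by 70 mm (y) by 10 mm, and on its middle an upright web 8 mm thick (x), 70 mm long, rising to 45 mm. Origin: centre of the underside. About 0.12 kg.
- sink1: Aluminium heat sink of upside-down T section (up to four, all alike; may be absent): base 36 mm (x) by 70 mm (y) by 10 mm, and on its middle an upright web 8 mm thick (x), 70 mm long, rising to 45 mm. Origin: centre of the underside. About 0.12 kg.
- sink2: Aluminium heat sink of upside-down T section (up to four, all alike; may be absent): base 36 mm (x) by 70 mm (y) by 10 mm, and on its middle an upright web 8 mm thick (x), 70 mm long, rising to 45 mm. Origin: centre of the underside. About 0.12 kg.
- sink3: Aluminium heat sink of upside-down T section (up to four, all alike; may be absent): base 36 mm (x) by 70 mm (y) by 10 mm, and on its middle an upright web 8 mm thick (x), 70 mm long, rising to 45 mm. Origin: centre of the underside. About 0.12 kg.
- transformer: Ferrite transformer with a copper-coloured winding, 46 mm (x) by 60 mm (y) by 44 mm, 0.25 kg, left in the basket. Origin: centre of the underside.
- tray: Shallow grey plastic tray fixed to the bench, 115 x 105 mm, walls 16 mm high and 4 mm thick, floor about 4 mm above the bench. Origin: centre of the underside.
- screwdriver: Screwdriver lying near the robot, about 200 mm long, not part of the job.
- tape_roll: Roll of brown tape, 60 mm across, 20 mm high, not part of the job.
- speaker: Black loudspeaker module, 40 x 110 x 30 mm, not part of the job.
- jar: Jar, 60 mm across, 75 mm high, not part of the job.
- brush: Brush lying beyond the washer, not part of the job.
- board: Green circuit board, 90 x 150 mm, not part of the job.
- remote: Black remote control, 165 x 45 x 18 mm, not part of the job.

How it is judged:
By the outcome, as a careful person would: the job done as asked, in the order asked, and still so for the second after the job is handed in, with the robot touching nothing.
Of sink0, sink1, sink2, sink3 only 2 to 4 are there at a start; the rules pass over those that are not, and their reading is None.
At some moment in a run one of sink0, sink1, sink2, sink3 may be knocked a few centimetres aside while the robot is not near it.
Once in a run the grip may slacken for a moment while it holds something.
It also fails if it takes over 210 s, if anything falls off the work surface, if the arm or the gripper's body presses on something with over 40 N, if the wrist force passes 120 N, or if a joint passes its speed limit or range.

## Robot

A 7-joint arm with a two-finger parallel gripper is mounted at the origin on the work surface. World frame = base frame: x ahead of the robot, y to its left, z up, the work surface at z = 0. Lengths are in m, angles in rad, forces in N, time in s.
With the tool pointing down it reaches from about 0.4 to 0.85 m from the base axis. Payload 4.4 kg.
Tool frame: the origin (TCP) lies on the centre line of the jaws, within the pads' length; the fingertips stand 19 mm ahead of it and the grasp point (between the pads) is the TCP; z points along the fingers, x is the direction in which the jaws open and shut, and the axes are right-handed (so a half turn about z gives the same grasp; the last joint's range is limited). The gripper opens to 94 mm and grips with 3 to 60 N. Pads are 16 mm wide; open, the fingers measure 119 mm over their backs; the gripper's body (75 mm by 177 mm) begins 78 mm behind the grasp point.
Start: joints at [-1.286, 0.628, 0.038, 1.517, -0.027, 0.996, -0.02], TCP at [0.223, 0.61, 0.224] pointing down, gripper open.
Joint ranges: [-3.06, 3.06], [-0.37, 2.12], [-1.25, 1.32], [0.18, 2.47], [-1.1, 4.24], [0.23, 1.98], [-2.94, 2.94]. Speed limits (rad/s): [2.57, 2.57, 3.14, 3.14, 3.14, 3.14, 3.14].

## Interface

Orientations are given as a rotation vector (axis times angle).
In Python, from cell import robot gives the robot as it stands.
- The arm moves only by the tool send_rows, never from a script. Its argument "commands" is one flat list of numbers, 7 for each row, row after row: the turn, a rotation vector about the tool's x, y, z in rad, then the shift along the tool's x, y, z in mm, then the opening, from -1 (shut) to 1 (fully open). A call has 1 to 12 rows; each row is the pose to reach, as a shift and turn from the pose measured when the call began, along the tool's axes at that moment; what a row does not reach only later rows make up. A row lasts 1/12 s, in which the tool goes at most 41.7 mm and 7.16 degrees, less where a joint would pass 70% of its speed; a pose out of reach is approached as far as the arm can. A call with a gripper value outside its range is refused whole. The fingers move at their own pace and stop on an object; "newtons" is the grip in N (left out, the last holds). Time passes only in rows, so rows that repeat a pose let the fingers close. It gives the time, the measured TCP pose, the force and the opening at its end, in the units of the state.
- robot.read_state(): the state, without advancing time (a new reading comes with each control period).
- robot.snapshot(name): name is "scene" or "top" or "wrist"; returns (picture, depth): 420x560x3 uint8, blue, green, red; 420x560 float32, m along the optical axis (not along the pixel's ray), 0 where there is no reading.
- robot.camera_model(name): a dict with "vfov" (degrees; the focal length in pixels is half the picture's height over the tangent of half this angle, whatever the lens; pixels are square), "cx", "cy" (the principal point, pixels), "rvec" (rotation vector, rad) and "tvec" (3), from world to camera coordinates, as OpenCV has them. Camera axes: x right, y down, z forward; pixel columns grow to the right and rows downward; lengths in m; the calibration is good to about 2 mm. A picture is of the moment at which its call begins: read the wrist's pose just before it. camera_model takes no time and is no camera call; for the wrist camera it gives the pose at the moment of the call.
- robot.finish_job(): hands the job in, once; it reports no verdict.
The state is a dict: "clock": time; "q": joint angles; "dq": joint speeds; "tau": joint torques, N m; "tcp_pos": TCP position; "ee_rot": TCP orientation; "force": force on the tool from outside, world axes, zero at the start; "torque": the same for the moment, N m; "opening": opening from 0.0 (shut) to 1.0 (fully open).
Only numpy, scipy, OpenCV 4.12 (cv2) and the standard library are available. Lean on these libraries where they do the work, as an engineer would, in place of code of your own. Each camera call takes 0.05 s, during which the arm holds its last target.

## Working session

There is one attempt and no reset: what is moved stays moved. The work goes in short steps, Python scripts to look and compute and a tool call to move; the robot and the scene stay as the last step left them, time stands still between calls to the robot, and variables do not carry over. Pictures are saved under pics/ and viewed, and the job is handed in when it is done.

Besides the shell and the picture viewer there is one more tool, called after "Request:" in YAML: its name, and indented under it one key for each argument. send_rows: Moves the arm, as the interface text tells. Its arguments: {"type":"object","properties":{"commands":{"type":"array"},"newtons":{"type":"number"}},"required":["commands"]}

```bash
ls -la; mkdir -p pics; cat > h.py <<'E'
import numpy as np,cv2
from cell import robot
from scipy.spatial.transform import Rotation as R
def snap(n,f=None):
    m=robot.camera_model(n); p,d=robot.snapshot(n)
    if f: cv2.imwrite('pics/%s.png'%f,p)
    np.savez('pics/%s.npz'%(f or n),p=p,d=d,**{k:np.array(v) for k,v in m.items()})
    return p,d,m
def load(f):
    z=np.load('pics/%s.npz'%f); return z['p'],z['d'],{k:z[k] for k in('vfov','cx','cy','rvec','tvec')}
def cloud(d,m):
    h,w=d.shape; f=h/2/np.tan(np.radians(m['vfov'])/2)
    v,u=np.mgrid[:h,:w]
    P=np.stack([(u-m['cx'])/f*d,(v-m['cy'])/f*d,d],-1)
    Rm=R.from_rotvec(np.array(m['rvec']).ravel()).as_matrix()
    W=(P-np.array(m['tvec']).ravel())@Rm
    W[d<=0]=np.nan
    return W
def proj(X,m):
    f=210/np.tan(np.radians(m['vfov'])/2)
    Rm=R.from_rotvec(np.array(m['rvec']).ravel()).as_matrix()
    c=np.atleast_2d(X)@Rm.T+np.array(m['tvec']).ravel()
    return np.stack([c[:,0]/c[:,2]*f+m['cx'],c[:,1]/c[:,2]*f+m['cy']],-1)
E
python3 - <<'E'
from h import *
s=robot.read_state(); print(s)
for n in('scene','top','wrist'):
    p,d,m=snap(n,n+'0'); print(n,m)
E
```

```text
total 12
drwxr-xr-x  3 agent agent 4096 Dec  6 20:01 .
drwxr-xr-x 23 root  root  4096 Dec  6 20:01 ..
drwxr-xr-x  2 agent agent 4096 Dec  6 20:01 pics
{'clock': 0.0, 'q': array([-1.28580673,  0.62932818,  0.03844702,  1.5183379 , -0.02694777,
        0.99625337, -0.01998255]), 'dq': array([ 7.52791270e-05,  6.96433096e-04, -5.24878404e-04,  4.49670062e-04,
       -7.81733355e-04,  3.49821819e-04, -1.06867157e-03]), 'tau': array([ 9.06659034e-05, -5.49731255e+01,  1.14339877e+00, -1.86639529e+01,
       -5.23471506e-02,  2.35251349e-02,  1.47417936e-04]), 'tcp_pos': array([0.22314776, 0.60985377, 0.22357543]), 'ee_rot': array([ 2.57406028e+00,  1.79915351e+00, -2.26461404e-03]), 'force': array([-0.42228803,  0.15300684,  0.35450976]), 'torque': array([-0.01247539, -0.04562016, -0.03247205]), 'opening': 0.9978873222858745}
scene {'vfov': 50.35010466533159, 'cx': 276.60370578059286, 'cy': 211.36917993428702, 'rvec': array([ 2.20564625,  1.29210095, -0.44342588]), 'tvec': array([-0.22852401, -0.33303008,  1.67279286])}
top {'vfov': 45.59758646507153, 'cx': 275.51556729541767, 'cy': 208.99920638337605, 'rvec': array([ 2.16584465, -2.18263855,  0.11570873]), 'tvec': array([-0.02456457,  0.57556059,  1.67281276])}
wrist {'vfov': 71.36158959347131, 'cx': 278.2412754785691, 'cy': 210.40538726158687, 'rvec': array([-2.37176866, -1.65571755, -0.24086298]), 'tvec': array([-0.65007233, -0.02933978,  0.39193989])}
```

View pics/scene0.png

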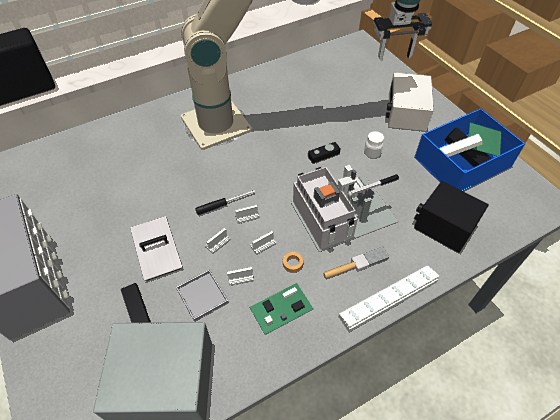

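View pics/top0.png

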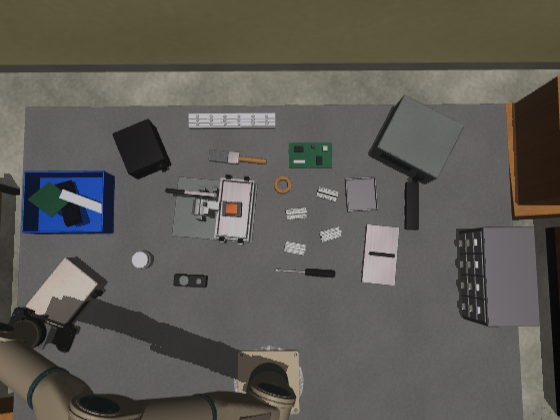

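View pics/wrist0.png

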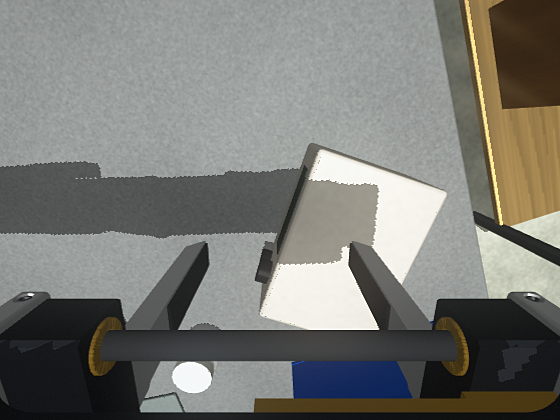

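```bash
python3 - <<'E'
from h import *
p,d,m=load('top0'); W=cloud(d,m)
def val(u,v): return W[v,u].round(3)
for n,u,v in [('sinkA',327,193),('B',296,213),('C',295,248),('D',330,234),('tr',232,210),('tray',361,195),('lid',380,255),('base',180,210),('bench',340,290)]: print(n,val(u,v))
cv2.imwrite('pics/topc.png',cv2.resize(p[140:290,160:430],None,fx=2.9,fy=2.9,interpolation=cv2.INTER_CUBIC))
ps,ds,ms=load('scene0'); 
cv2.imwrite('pics/scc.png',cv2.resize(ps[130:310,120:410],None,fx=2.7,fy=2.7,interpolation=cv2.INTER_CUBIC))
E
```

```text
sinkA [ 0.628 -0.204  0.037]
B [ 0.56  -0.098  0.039]
C [ 0.442 -0.093  0.05 ]
D [ 0.488 -0.211  0.044]
tr [0.562 0.11  0.146]
tray [ 0.624 -0.326  0.005]
lid [ 0.416 -0.377  0.047]
base [0.576 0.3   0.007]
bench [ 0.299 -0.247 -0.002]
```

View pics/topc.png

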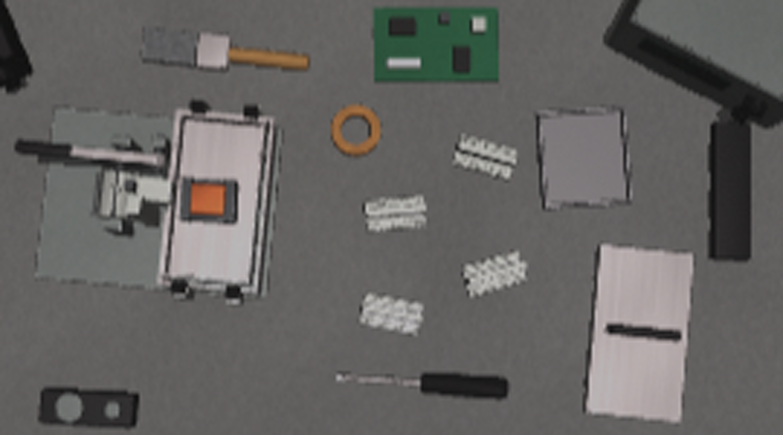

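View pics/scc.png

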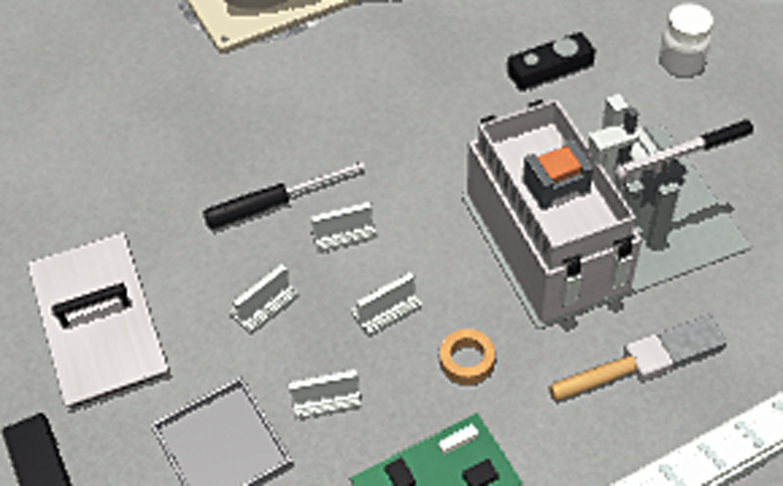

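```bash
cat >> h.py <<'E'
def st():
    s=robot.read_state(); return np.array(s['tcp_pos']),R.from_rotvec(s['ee_rot']),s
def plan(pos,yaw,tilt=None):
    """yaw deg of tool x in world, tool down; prints turn & shift"""
    p,Rr,s=st()
    y=np.radians(yaw)
    best=None
    for k in(0,np.pi):
        a=y+k
        M=np.stack([[np.cos(a),np.sin(a),0],[np.sin(a),-np.cos(a),0],[0,0,-1]],1)
        w=(Rr.inv()*R.from_matrix(M)).as_rotvec()
        if best is None or np.linalg.norm(w)<np.linalg.norm(best): best=w
    sh=Rr.inv().apply(np.array(pos)-p)*1000
    print('turn',best.round(3),'shift',sh.round(1),'rows',round(max(np.linalg.norm(sh)/41.7,np.degrees(np.linalg.norm(best))/7.16),1))
def show():
    p,Rr,s=st(); M=Rr.as_matrix()
    print('t',round(s['clock'],2),'tcp',p.round(4),'xyaw',np.degrees(np.arctan2(M[1,0],M[0,0])).round(1),'z',M[:,2].round(3),'F',np.round(s['force'],1),'op',round(s['opening'],3),'q',np.round(s['q'],2))
E
python3 - <<'E'
from h import *
p,d,m=load('wrist0')
Rm=R.from_rotvec(m['rvec']).as_matrix(); c=-Rm.T@m['tvec']; t,Rr,s=st()
print('cam',c,'in tool',Rr.inv().apply(c-t),'view dir tool',Rr.inv().apply(Rm.T@[0,0,1]))
show()
plan([0.5,0.02,0.40],0)
plan([0.5,0.02,0.40],90)
E
```

```text
cam [0.14524247 0.63976283 0.38298808] in tool [ 0.00093789 -0.08342081 -0.1591871 ] view dir tool [-3.79985077e-04  2.86783214e-01  9.57995430e-01]
t 0.15 tcp [0.2232 0.61   0.2238] xyaw 69.9 z [-0.    -0.001 -1.   ] F [ 0.3  0.1 -0.6] op 0.999 q [-1.29  0.63  0.04  1.52 -0.03  1.   -0.02]
turn [1.00e-03 1.00e-03 1.22e+00] shift [-459.2  462.7 -175.5] rows 16.2
turn [-0.     0.001 -0.351] shift [-459.2  462.7 -175.5] rows 16.2
```

Request:
send_rows:
  commands: [0, 0, 0, 0, 0, -120, 1, 0, 0, 0, 0, 0, -120, 1, 0, 0, 0, 0, 0, -120, 1, 0, 0, 1.22, -459, 463, -175, 1, 0, 0, 1.22, -459, 463, -175, 1, 0, 0, 1.22, -459, 463, -175, 1, 0, 0, 1.22, -459, 463, -175, 1, 0, 0, 1.22, -459, 463, -175, 1, 0, 0, 1.22, -459, 463, -175, 1, 0, 0, 1.22, -459, 463, -175, 1, 0, 0, 1.22, -459, 463, -175, 1, 0, 0, 1.22, -459, 463, -175, 1]

```text
clock: 1.15
tcp_pos: [0.3823, 0.2699, 0.3759]
ee_rot: [3.138, 0.14, -0.001]
force: [0.1, 0.0, 0.2]
opening: 0.998
```

```bash
python3 - <<'E'
from h import *
show(); plan([0.5,0.02,0.40],0)
E
```

```text
t 1.15 tcp [0.3823 0.2699 0.3759] xyaw 5.1 z [-0.001 -0.001 -1.   ] F [0.1 0.  0.2] op 0.998 q [-1.    0.22  0.4   1.77 -0.09  1.17 -0.47]
turn [0.001 0.001 0.089] shift [ 95.  259.4 -24. ] rows 6.6
```

Request:
send_rows:
  commands: [0, 0, 0.089, 95, 259, -24, 1, 0, 0, 0.089, 95, 259, -24, 1, 0, 0, 0.089, 95, 259, -24, 1, 0, 0, 0.089, 95, 259, -24, 1, 0, 0, 0.089, 95, 259, -24, 1, 0, 0, 0.089, 95, 259, -24, 1, 0, 0, 0.089, 95, 259, -24, 1, 0, 0, 0.089, 95, 259, -24, 1, 0, 0, 0.089, 95, 259, -24, 1, 0, 0, 0.089, 95, 259, -24, 1]

```text
clock: 1.98
tcp_pos: [0.4995, 0.0215, 0.3996]
ee_rot: [3.141, 0.001, -0.003]
force: [-0.5, -0.8, 0.1]
opening: 1.001
```

```bash
python3 - <<'E'
from h import *
show(); snap('wrist','w1'); plan([0.5,0.27,0.40],0)
E
```

```text
t 1.98 tcp [0.4995 0.0215 0.3996] xyaw 0.1 z [-0.002 -0.    -1.   ] F [-0.5 -0.8  0.1] op 1.001 q [-0.52  0.28  0.57  1.66 -0.16  1.25  0.08]
turn [0.    0.002 0.002] shift [   1.2 -247.9   -0.4] rows 5.9
```

View pics/w1.png

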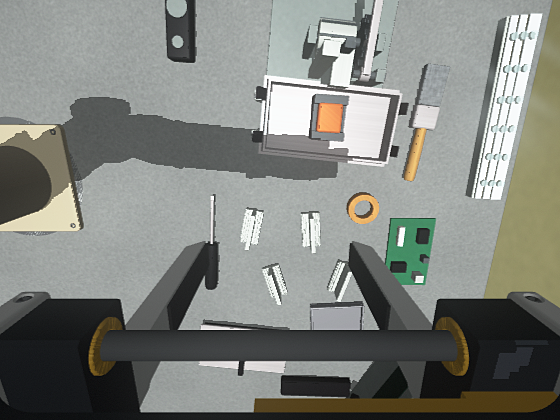

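```bash
cat >> h.py <<'E'
def blobs(W,z0,z1,xr,yr,minn=15):
    ok=(W[...,2]>z0)&(W[...,2]<z1)&(W[...,0]>xr[0])&(W[...,0]<xr[1])&(W[...,1]>yr[0])&(W[...,1]<yr[1])
    n,l,stt,c=cv2.connectedComponentsWithStats(ok.astype(np.uint8),connectivity=8)
    out=[]
    for i in range(1,n):
        if stt[i,4]<minn: continue
        P=W[l==i]; r=cv2.minAreaRect((P[:,:2]*1000).astype(np.float32))
        out.append((c[i].round(0),stt[i,4],np.round(r[0],1),np.round(r[1],1),round(r[2],1),P[:,2].mean().round(4),np.percentile(P[:,2],[5,95]).round(4)))
    return out
E
python3 - <<'E'
from h import *
for f in('top0','scene0','w1'):
    p,d,m=load(f); W=cloud(d,m); print(f)
    b=W[(W[...,0]>.3)&(W[...,0]<.75)&(abs(W[...,1])<.4)]
    z=b[:,2]; print('bench z',np.median(z[abs(z)<.01]),np.std(z[abs(z)<.01]))
    for z0,z1,n in((.034,.06,'web'),(.003,.06,'all')):
        print(n)
        for o in blobs(W,z0,z1,(.38,.7),(-.25,-.04)): print(o)
E
```

```text
top0
bench z 0.0011059405215998706 0.004118788521460829
web
(array([328., 192.]), np.int32(54), array([ 630.9, -207. ]), array([69.5,  9.1]), 73.6, np.float64(0.0452), array([0.0365, 0.0521]))
(array([296., 212.]), np.int32(53), array([564.1, -98.1]), array([ 8.4, 68.4]), 4.4, np.float64(0.0455), array([0.0375, 0.051 ]))
(array([331., 233.]), np.int32(53), array([ 491.6, -214.8]), array([ 8. , 70.8]), 16.2, np.float64(0.0457), array([0.0395, 0.0533]))
(array([295., 247.]), np.int32(52), array([445.4, -92.5]), array([68.2,  7.9]), 78.1, np.float64(0.046), array([0.0383, 0.0521]))
all
(array([287., 185.]), np.int32(203), array([654.2, -75.6]), array([80.7, 81.7]), 78.0, np.float64(0.0133), array([0.0034, 0.0259]))
(array([328., 179.]), np.int32(17), array([ 679.5, -212.7]), array([38.2, 18.2]), 20.1, np.float64(0.0051), array([0.0035, 0.0094]))
(array([309., 181.]), np.int32(28), array([ 671.5, -145.4]), array([28.9, 27.6]), 23.6, np.float64(0.0058), array([0.0033, 0.0109]))
(array([326., 196.]), np.int32(360), array([ 611.9, -202. ]), array([115.9, 100.6]), 8.7, np.float64(0.0152), ar
[... 3165 characters left out ...]
4(0.0427), array([0.0362, 0.0453]))
all
(array([363., 213.]), np.int32(385), array([662.9, -61.1]), array([58.3, 41.8]), 0.4, np.float64(0.0172), array([0.0067, 0.0204]))
(array([251., 227.]), np.int32(643), array([445.6, -92.1]), array([70.8, 36. ]), 78.4, np.float64(0.0184), array([0.0075, 0.0447]))
(array([311., 230.]), np.int32(647), array([564.2, -98.3]), array([36.2, 70.3]), 4.1, np.float64(0.0192), array([0.0075, 0.0447]))
(array([340., 279.]), np.int32(574), array([ 624.2, -203.9]), array([70. , 22.7]), 73.0, np.float64(0.023), array([0.0071, 0.0448]))
(array([275., 282.]), np.int32(574), array([ 491.7, -214.1]), array([35.9, 70.8]), 16.1, np.float64(0.0203), array([0.007 , 0.0446]))
```

```bash
python3 - <<'E'
from h import *
for f in('w1','top0'):
    p,d,m=load(f); W=cloud(d,m); print(f)
    for z0,z1,n in((.095,.106,'rim/floor'),(.13,.155,'.13-.155'),(.155,.2,'hi'),(.112,.127,'catch')):
        print(n)
        for o in blobs(W,z0,z1,(.4,.75),(0,.4),12): print(o)
    print('lid')
    for o in blobs(W,.012,.035,(.3,.6),(-.5,-.25),60): print(o)
    for o in blobs(W,.04,.07,(.3,.6),(-.5,-.25),10): print(o)
    print('tray')
    for o in blobs(W,.011,.025,(.5,.7),(-.42,-.25),30): print(o)
E
```

```text
w1
rim/floor
(array([359.,  43.]), np.int32(125), array([612.3, 214.2]), array([66.3,  8.3]), 88.2, np.float64(0.1004), array([0.0955, 0.1052]))
(array([331.,  19.]), np.int32(41), array([571.7, 242.4]), array([ 5.6, 30. ]), 85.3, np.float64(0.1003), array([0.0964, 0.1053]))
(array([349.,  21.]), np.int32(22), array([596.6, 239.9]), array([ 4.9, 15.3]), 83.6, np.float64(0.101), array([0.0962, 0.1058]))
(array([317.,  37.]), np.int32(16), array([553.7, 220.4]), array([17.,  1.]), 84.2, np.float64(0.1003), array([0.0965, 0.105 ]))
(array([311.,  44.]), np.int32(19), array([545. , 211.1]), array([ 0.7, 11.2]), 83.1, np.float64(0.1007), array([0.0957, 0.1051]))
(array([316.,  51.]), np.int32(12), array([553.2, 204.5]), array([11.4,  1.7]), 84.5, np.float64(0.1008), array([0.096 , 0.1054]))
(array([377.,  52.]), np.int32(13), array([638.4, 201.3]), array([0.7, 7.8]), 84.1, np.float64(0.1009), array([0.0973, 0.105 ]))
(array([319.,  67.]), np.int32(21), array([558.1, 181.4]), array([ 7.7, 20.8]), 60.3, np.float64(0.1008), array([0.0963, 0.1043]))
(array([288.,  80.]), np.int32(179), array(
[... 7111 characters left out ...]
88), array([0.0133, 0.0244]))
(array([380., 254.]), np.int32(1718), array([ 422.7, -383.2]), array([114.9, 202. ]), 83.7, np.float64(0.019), array([0.0135, 0.0253]))
(array([382., 254.]), np.int32(89), array([ 420.6, -383.6]), array([78.1, 12. ]), 83.5, np.float64(0.0525), array([0.0459, 0.0584]))
tray
(array([347., 200.]), np.int32(30), array([ 604.6, -275.4]), array([ 7.8, 65.7]), 88.6, np.float64(0.0159), array([0.0114, 0.0203]))
(array([367., 208.]), np.int32(50), array([ 576., -340.]), array([33.7, 93.5]), 26.1, np.float64(0.016), array([0.0113, 0.0208]))
(array([377., 227.]), np.int32(137), array([ 512. , -378.1]), array([82.9, 21.3]), 89.5, np.float64(0.0184), array([0.0132, 0.0238]))
```

```bash
python3 - <<'E'
from h import *
plan([.5698,.1129,.22],-3.8)
plan([.5698,.1129,.126],-3.8)
p,d,m=load('top0'); W=cloud(d,m)
# tray corners pix
for u,v in((345.5,178),(374.5,177),(378,211),(348,212)):
    f=210/np.tan(np.radians(m['vfov'])/2); Rm=R.from_rotvec(m['rvec']).as_matrix(); c=-Rm.T@m['tvec']; r=Rm.T@[(u-m['cx'])/f,(v-m['cy'])/f,1]; print((c+r*(0.016-c[2])/r[2]).round(4))
E
```

```text
turn [0.    0.002 0.069] shift [ 70.9 -90.6 179.5] rows 5.1
turn [0.    0.002 0.069] shift [ 71.1 -90.6 273.5] rows 7.1
[ 0.6825 -0.2718  0.016 ]
[ 0.6853 -0.3723  0.016 ]
[ 0.5671 -0.381   0.016 ]
[ 0.5644 -0.2778  0.016 ]
```

Request:
send_rows:
  commands: [0, 0, 0.069, 71, -91, 150, 0.5, 0, 0, 0.069, 71, -91, 150, 0.5, 0, 0, 0.069, 71, -91, 150, 0.5, 0, 0, 0.069, 71, -91, 150, 0.5, 0, 0, 0.069, 71, -91, 190, 0.5, 0, 0, 0.069, 71, -91, 215, 0.5, 0, 0, 0.069, 71, -91, 240, 0.5, 0, 0, 0.069, 71, -91, 260, 0.5, 0, 0, 0.069, 71, -91, 272, 0.5, 0, 0, 0.069, 71, -91, 273, 0.5]
  newtons: 30

```text
clock: 2.87
tcp_pos: [0.5674, 0.1148, 0.1241]
ee_rot: [3.139, -0.101, -0.01]
force: [0.0, 0.2, -0.6]
opening: 0.749
```

```bash
python3 - <<'E'
from h import *
show(); plan([.5698,.1129,.126],-3.8); snap('wrist','w2')
E
```

```text
t 2.87 tcp [0.5674 0.1148 0.1241] xyaw -3.7 z [-0.007 -0.    -1.   ] F [ 0.   0.2 -0.6] op 0.749 q [-0.51  0.7   0.41  1.82 -0.4   0.72  0.07]
turn [0.001 0.007 0.002] shift [ 2.5  1.8 -1.9] rows 0.1
```

View pics/w2.png

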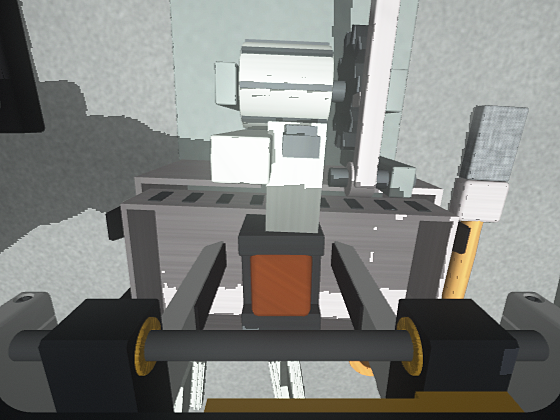

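Request:
send_rows:
  commands: [0, 0.007, 0, 2.5, 0, -1, 0.5, 0, 0.007, 0, 2.5, 0, -1, -0.2, 0, 0.007, 0, 2.5, 0, -1, -0.2, 0, 0.007, 0, 2.5, 0, -1, -0.2, 0, 0.007, 0, 2.5, 0, -1, -0.2, 0, 0.007, 0, 2.5, 0, -1, -0.2, 0, 0.007, 0, 2.5, 0, -1, -0.2, 0, 0.007, 0, 2.5, 0, -20, -0.2, 0, 0.007, 0, 2.5, 0, -50, -0.2, 0, 0.007, 0, 2.5, 0, -80, -0.2, 0, 0.007, 0, 2.5, 0, -100, -0.2, 0, 0.007, 0, 2.5, 0, -110, -0.2]
  newtons: 30

```text
clock: 3.92
tcp_pos: [0.5731, 0.1141, 0.2382]
ee_rot: [-3.139, 0.102, -0.011]
force: [0.7, -0.3, -2.0]
opening: 0.487
```

```bash
python3 - <<'E'
from h import *
show(); plan([.625,-.326,.20],3); plan([.625,-.326,.035],3); snap('wrist','w3')
E
```

```text
t 3.92 tcp [0.5731 0.1141 0.2382] xyaw -3.7 z [ 0.007  0.    -1.   ] F [ 0.7 -0.3 -2. ] op 0.487 q [-0.56  0.56  0.5   1.71 -0.31  0.95 -0.01]
turn [-0.    -0.007 -0.117] shift [ 80.2 435.8  38.5] rows 10.7
turn [-0.    -0.007 -0.117] shift [ 79.  436.  203.5] rows 11.7
```

View pics/w3.png

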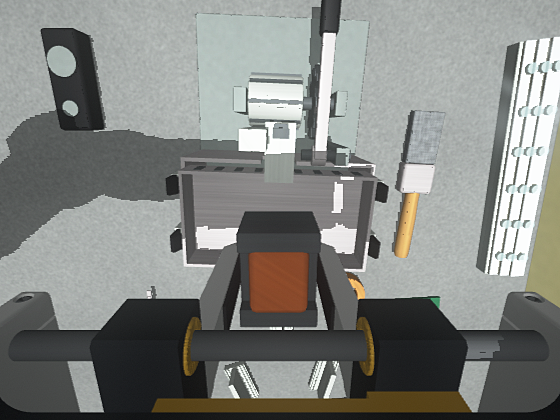

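Request:
send_rows:
  commands: [0, -0.007, -0.117, 80, 436, 20, -0.2, 0, -0.007, -0.117, 80, 436, 20, -0.2, 0, -0.007, -0.117, 80, 436, 20, -0.2, 0, -0.007, -0.117, 80, 436, 20, -0.2, 0, -0.007, -0.117, 80, 436, 20, -0.2, 0, -0.007, -0.117, 80, 436, 20, -0.2, 0, -0.007, -0.117, 80, 436, 20, -0.2, 0, -0.007, -0.117, 80, 436, 20, -0.2, 0, -0.007, -0.117, 80, 436, 20, -0.2, 0, -0.007, -0.117, 80, 436, 20, -0.2, 0, -0.007, -0.117, 80, 436, 60, -0.2, 0, -0.007, -0.117, 80, 436, 100, -0.2]

```text
clock: 4.97
tcp_pos: [0.6253, -0.3352, 0.1443]
ee_rot: [3.133, 0.07, 0.009]
force: [0.3, 0.7, -2.3]
opening: 0.489
```

```bash
python3 - <<'E'
from h import *
show(); plan([.625,-.326,.036],3); snap('wrist','w4')
E
```

```text
t 4.97 tcp [ 0.6253 -0.3352  0.1443] xyaw 2.6 z [ 0.006 -0.008 -1.   ] F [ 0.3  0.7 -2.3] op 0.489 q [ 0.24  0.83  0.4   1.42 -0.35  0.95  0.77]
turn [ 0.008 -0.006 -0.008] shift [ -0.5 -10.1 108.2] rows 2.6
```

View pics/w4.png

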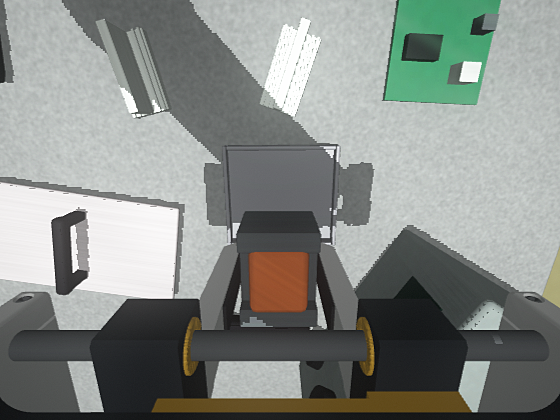

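```bash
python3 - <<'E'
from h import *
p,d,m=load('top0'); W=cloud(d,m)
Q=W[(W[...,2]>.08)&(W[...,0]>.5)&(W[...,0]<.8)&(W[...,1]<-.25)&(W[...,1]>-.55)]
print(len(Q),Q.min(0),Q.max(0))
k=Q[Q[:,0]<.73]; print(len(k), k[:20].round(3))
p,d,m=load('w4'); W=cloud(d,m)
for o in blobs(W,.011,.022,(.55,.7),(-.42,-.25),10): print(o)
E
```

```text
1991 [ 0.66217567 -0.54999524  0.08020874] [ 0.79999914 -0.35578075  0.15071529]
714 [[ 0.729 -0.427  0.141]
 [ 0.73  -0.43   0.14 ]
 [ 0.729 -0.433  0.144]
 [ 0.729 -0.435  0.145]
 [ 0.729 -0.44   0.141]
 [ 0.73  -0.443  0.139]
 [ 0.729 -0.446  0.143]
 [ 0.73  -0.45   0.14 ]
 [ 0.728 -0.45   0.149]
 [ 0.73  -0.456  0.14 ]
 [ 0.73  -0.46   0.139]
 [ 0.729 -0.462  0.142]
 [ 0.729 -0.466  0.141]
 [ 0.729 -0.469  0.14 ]
 [ 0.73  -0.473  0.138]
 [ 0.729 -0.476  0.14 ]
 [ 0.729 -0.478  0.142]
 [ 0.728 -0.48   0.145]
 [ 0.728 -0.484  0.144]
 [ 0.729 -0.491  0.142]]
(array([282., 180.]), np.int32(1345), array([ 629. , -324.4]), array([115.3, 104.6]), 2.6, np.float64(0.0146), array([0.0126, 0.016 ]))
```

Request:
send_rows:
  commands: [0.008, -0.006, 0, 1.5, -11, 40, -0.2, 0.008, -0.006, 0, 1.5, -11, 75, -0.2, 0.008, -0.006, 0, 1.5, -11, 95, -0.2, 0.008, -0.006, 0, 1.5, -11, 105, -0.2, 0.008, -0.006, 0, 1.5, -11, 111, -0.2, 0.008, -0.006, 0, 1.5, -11, 112.5, -0.2, 0.008, -0.006, 0, 1.5, -11, 112.5, -0.2, 0.008, -0.006, 0, 1.5, -11, 112.5, -0.2]

```text
clock: 5.68
tcp_pos: [0.6165, -0.3158, 0.0237]
ee_rot: [-3.125, -0.072, 0.034]
force: [-13.6, 6.2, 30.8]
opening: 0.488
```

```bash
python3 - <<'E'
from h import *
show(); plan([.627,-.325,.2],3)
E
```

```text
t 5.68 tcp [ 0.6165 -0.3158  0.0237] xyaw 2.7 z [-0.022  0.015 -1.   ] F [-13.6   6.2  30.8] op 0.488 q [ 0.25  0.96  0.34  1.49 -0.4   0.78  0.8 ]
turn [-0.016  0.021 -0.006] shift [   6.3    6.9 -176.6] rows 4.2
```

Request:
send_rows:
  commands: [-0.016, 0.021, 0, 0, 0, -5, -0.2, -0.016, 0.021, 0, 5, 5, -10, -0.2, -0.016, 0.021, 0, 10, 9, -10, -0.2, -0.016, 0.021, 0, 10, 9, -10, -0.2, -0.016, 0.021, 0, 10, 9, -10, -0.2, -0.016, 0.021, 0, 10, 9, -10, -0.2]

```text
clock: 6.18
tcp_pos: [0.6268, -0.3241, 0.0321]
ee_rot: [-3.14, -0.073, 0.003]
force: [0.1, -0.4, -2.1]
opening: 0.493
```

```bash
python3 - <<'E'
from h import *
snap('wrist','w5'); show(); plan([.627,-.325,.2],3)
E
```

```text
t 6.23 tcp [ 0.6267 -0.324   0.0322] xyaw 2.7 z [-0.002  0.001 -1.   ] F [-0.5  0.5 -2.4] op 0.486 q [ 0.26  0.96  0.34  1.48 -0.4   0.78  0.8 ]
turn [-0.001  0.002 -0.006] shift [  -0.     0.8 -167.8] rows 4.0
```

View pics/w5.png

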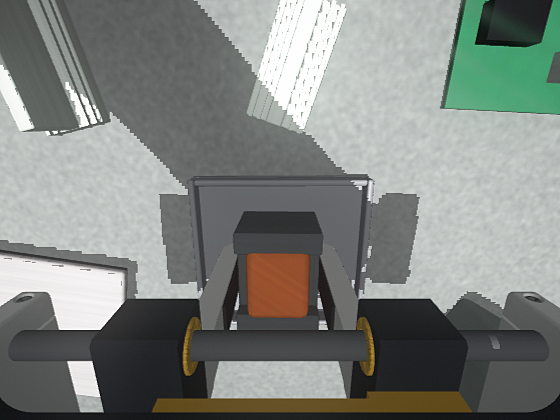

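Request:
send_rows:
  commands: [0, 0, 0, 0, 0, 1, -0.2, 0, 0, 0, 0, 0, 2, -0.2, 0, 0, 0, 0, 0, 3, -0.2, 0, 0, 0, 0, 0, 3, -0.2]

```text
clock: 6.57
tcp_pos: [0.6264, -0.3239, 0.0287]
ee_rot: [-3.139, -0.073, 0.004]
force: [-0.2, 0.8, -2.3]
opening: 0.488
```

Request:
send_rows:
  commands: [0, 0, 0, 0, 0, 1, -0.2, 0, 0, 0, 0, 0, 2, -0.2, 0, 0, 0, 0, 0, 2, -0.2]

```text
clock: 6.82
tcp_pos: [0.6263, -0.3237, 0.0265]
ee_rot: [-3.139, -0.073, 0.004]
force: [-0.2, -0.2, -2.0]
opening: 0.487
```

Request:
send_rows:
  commands: [0, 0, 0, 0, 0, 1, -0.2, 0, 0, 0, 0, 0, 1.5, -0.2, 0, 0, 0, 0, 0, 1.5, -0.2]

```text
clock: 7.07
tcp_pos: [0.6262, -0.3236, 0.0248]
ee_rot: [-3.139, -0.073, 0.005]
force: [0.4, 0.1, -2.7]
opening: 0.488
```

Request:
send_rows:
  commands: [0, 0, 0, 0, 0, 0.7, -0.2, 0, 0, 0, 0, 0, 0.7, 0.2, 0, 0, 0, 0, 0, 0.7, 0.2, 0, 0, 0, 0, 0, 0.7, 0.2, 0, 0, 0, 0, 0, -30, 0.2, 0, 0, 0, 0, 0, -70, 0.2, 0, 0, 0, 0, 0, -110, 0.2, 0, 0, 0, 0, 0, -150, 0.2, 0, 0, 0, 0, 0, -175, -0.2, 0, 0, 0, 0, 0, -175, -0.2, 0, 0, 0, 0, 0, -175, -0.2]

```text
clock: 7.98
tcp_pos: [0.6276, -0.3245, 0.2021]
ee_rot: [-3.141, -0.073, -0.001]
force: [-0.4, -0.1, -0.5]
opening: 0.433
```

```bash
python3 - <<'E'
from h import *
p,d,m=snap('wrist','w6'); show(); W=cloud(d,m)
print('tr');
for o in blobs(W,.04,.06,(.58,.7),(-.4,-.26),100): print(o)
print('web')
for o in blobs(W,.034,.06,(.38,.7),(-.25,-.04)): print(o)
p,d,m=snap('top','top1'); W=cloud(d,m)
for o in blobs(W,.034,.06,(.38,.7),(-.4,-.04)): print(o)
E
```

```text
t 8.03 tcp [ 0.6266 -0.3237  0.2   ] xyaw 2.7 z [-0.003  0.002 -1.   ] F [-0.1  0.6 -0.6] op 0.409 q [ 0.22  0.77  0.42  1.37 -0.33  1.07  0.74]
tr
(array([277., 199.]), np.int32(1801), array([ 627.3, -322.6]), array([45.8, 59.5]), 2.2, np.float64(0.0459), array([0.044 , 0.0479]))
web
(array([223.,   2.]), np.int32(49), array([ 567.5, -132.7]), array([8.1, 2.8]), 17.8, np.float64(0.0402), array([0.0356, 0.0441]))
(array([149.,  89.]), np.int32(821), array([ 492.3, -214.7]), array([ 8.6, 69.8]), 15.7, np.float64(0.0426), array([0.0358, 0.0452]))
(array([287.,  88.]), np.int32(584), array([ 631.1, -206.7]), array([69.7,  7.9]), 73.8, np.float64(0.0441), array([0.0428, 0.0453]))
(array([356., 191.]), np.int32(57), array([ 630.4, -307.1]), array([35.5, 28.7]), 1.6, np.float64(0.0456), array([0.0353, 0.0524]))
(array([328., 192.]), np.int32(57), array([ 630.6, -207. ]), array([70.1,  9.3]), 73.4, np.float64(0.0445), array([0.0376, 0.0509]))
(array([296., 212.]), np.int32(52), array([563.9, -98. ]), array([ 8.3, 67.9]), 4.4, np.float64(0.0448), array([0.0387, 0.0505]))
(array([290., 246.]), np.int32(28), array([448.4, -77.5]), array([37.4,  8. ]), 79.1, np.float64(0.0435), array([0.0381, 0.0484]))
(array([379., 253.]), np.int32(61), array([ 421.7, -372.6]), array([54.7, 12.1]), 84.0, np.float64(0.0517), array([0.0456, 0.0568]))
```

View pics/w6.png

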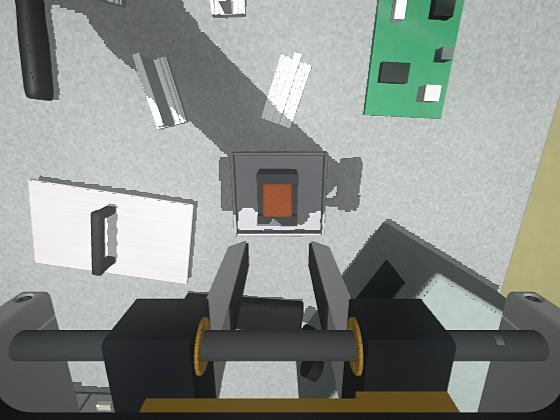

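```bash
cat >> h.py <<'E'
def slot(sx,sy=-2.,z=.2,yaw=-6.):
    a=np.radians(yaw); c,s=np.cos(a),np.sin(a)
    return [.5729+(sx*c-sy*s)/1000,.1068+(sx*s+sy*c)/1000,z]
E
python3 - <<'E'
from h import *
show(); plan([.6309,-.2067,.033],-16.4)
E
```

```text
t 8.08 tcp [ 0.6261 -0.3232  0.1987] xyaw 2.7 z [-0.005  0.003 -1.   ] F [-0.9  0.6 -0.8] op 0.405 q [ 0.22  0.77  0.42  1.37 -0.33  1.07  0.74]
turn [-0.002  0.005  0.333] shift [  11.  -115.6  166. ] rows 4.9
```

Request:
send_rows:
  commands: [0, 0.005, 0.333, 11, -116, 60, -0.2, 0, 0.005, 0.333, 11, -116, 60, -0.2, 0, 0.005, 0.333, 11, -116, 60, -0.2, 0, 0.005, 0.333, 11, -116, 60, -0.2, 0, 0.005, 0.333, 11, -116, 90, -0.2, 0, 0.005, 0.333, 11, -116, 120, -0.2, 0, 0.005, 0.333, 11, -116, 145, -0.2, 0, 0.005, 0.333, 11, -116, 160, -0.2, 0, 0.005, 0.333, 11, -116, 165, -0.2, 0, 0.005, 0.333, 11, -116, 165, -0.2, 0, 0.005, 0.333, 11, -116, 165, -0.2, 0, 0.005, 0.333, 11, -116, 165, -0.2]

```text
clock: 9.08
tcp_pos: [0.6319, -0.2071, 0.0355]
ee_rot: [-3.108, 0.449, -0.004]
force: [0.4, 0.6, 0.0]
opening: 0.394
```

```bash
python3 - <<'E'
from h import *
snap('wrist','w7');show(); plan([.6309,-.2067,.033],-16.4)
E
```

```text
t 9.13 tcp [ 0.632  -0.207   0.0356] xyaw -16.4 z [ 0.003  0.002 -1.   ] F [-0.8  0.3 -0.1] op 0.396 q [ 0.04  0.92  0.41  1.61 -0.51  0.72  0.42]
turn [-0.002 -0.002 -0.   ] shift [-1.1 -0.   2.6] rows 0.1
```

View pics/w7.png

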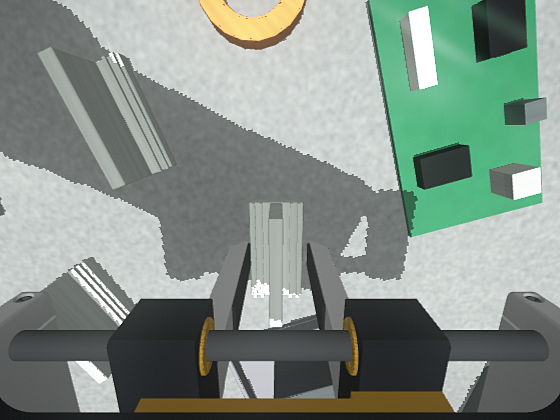

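Request:
send_rows:
  commands: [0, 0, 0, -1, 0, 2, -0.2, 0, 0, 0, -1, 0, 2, -0.95, 0, 0, 0, -1, 0, 2, -0.95, 0, 0, 0, -1, 0, 2, -0.95, 0, 0, 0, -1, 0, 2, -0.95, 0, 0, 0, -1, 0, 2, -0.95, 0, 0, 0, -1, 0, -20, -0.95, 0, 0, 0, -1, 0, -60, -0.95, 0, 0, 0, -1, 0, -100, -0.95, 0, 0, 0, -1, 0, -140, -0.95, 0, 0, 0, -1, 0, -180, -0.95, 0, 0, 0, -1, 0, -200, -0.95]
  newtons: 30

```text
clock: 10.13
tcp_pos: [0.632, -0.2082, 0.2409]
ee_rot: [-3.109, 0.449, -0.014]
force: [0.3, -1.1, -1.7]
opening: 0.085
```

```bash
python3 - <<'E'
from h import *
show(); plan(slot(66,-2,.22),-6)
E
```

```text
t 10.13 tcp [ 0.632  -0.2082  0.2409] xyaw -16.4 z [ 0.009 -0.001 -1.   ] F [ 0.3 -1.1 -1.7] op 0.085 q [-0.02  0.69  0.54  1.47 -0.38  1.08  0.31]
turn [-0.001 -0.009 -0.182] shift [ -80.7 -295.3   20.7] rows 7.4
```

Request:
send_rows:
  commands: [0, -0.009, -0.182, -81, -295, 10, -0.95, 0, -0.009, -0.182, -81, -295, 10, -0.95, 0, -0.009, -0.182, -81, -295, 10, -0.95, 0, -0.009, -0.182, -81, -295, 10, -0.95, 0, -0.009, -0.182, -81, -295, 10, -0.95, 0, -0.009, -0.182, -81, -295, 10, -0.95, 0, -0.009, -0.182, -81, -295, 10, -0.95, 0, -0.009, -0.182, -81, -295, 10, -0.95, 0, -0.009, -0.182, -81, -295, 20, -0.95, 0, -0.009, -0.182, -81, -295, 20, -0.95, 0, -0.009, -0.182, -81, -295, 20, -0.95]

```text
clock: 11.05
tcp_pos: [0.6373, 0.0953, 0.2198]
ee_rot: [3.136, -0.168, -0.003]
force: [0.2, -0.4, -0.7]
opening: 0.08
```

```bash
python3 - <<'E'
from h import *
snap('wrist','w8'); show(); plan(slot(66,-2,.134),-6)
E
```

```text
t 11.1 tcp [0.6377 0.0948 0.2204] xyaw -6.2 z [-0.001 -0.001 -1.   ] F [ 0.1  0.4 -0.9] op 0.083 q [-0.48  0.67  0.51  1.55 -0.36  1.02  0.02]
turn [ 0.001  0.001 -0.004] shift [ 0.3 -3.3 86.4] rows 2.1
```

View pics/w8.png

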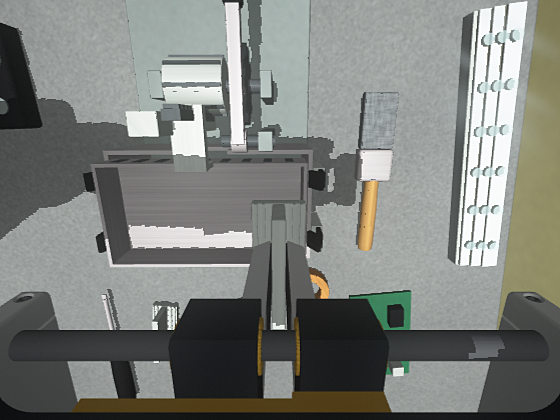

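Request:
send_rows:
  commands: [0, 0, -0.004, 0.3, -3.3, 20, -0.95, 0, 0, -0.004, 0.3, -3.3, 40, -0.95, 0, 0, -0.004, 0.3, -3.3, 58, -0.95, 0, 0, -0.004, 0.3, -3.3, 72, -0.95, 0, 0, -0.004, 0.3, -3.3, 80, -0.95, 0, 0, -0.004, 0.3, -3.3, 84, -0.95, 0, 0, -0.004, 0.3, -3.3, 85, -0.95, 0, 0, -0.004, 0.3, -3.3, 85, -0.95, 0, 0, -0.004, 0.3, -3.3, 85, -0.95]

```text
clock: 11.85
tcp_pos: [0.6391, 0.0975, 0.1364]
ee_rot: [3.136, -0.164, 0.002]
force: [-0.0, 0.2, -1.5]
opening: 0.082
```

```bash
python3 - <<'E'
from h import *
show(); plan(slot(66,-2,.134),-6)
E
```

```text
t 11.85 tcp [0.6391 0.0975 0.1364] xyaw -6.0 z [ 0.001 -0.001 -1.   ] F [-0.   0.2 -1.5] op 0.082 q [-0.46  0.77  0.46  1.62 -0.42  0.85  0.06]
turn [ 0.001 -0.001 -0.   ] shift [-0.8 -0.3  2.4] rows 0.1
```

Request:
send_rows:
  commands: [0, 0, 0, -0.8, 0, 1.5, -0.95, 0, 0, 0, -0.8, 0, 3, -0.95, 0, 0, 0, -0.8, 0, 4, -0.95, 0, 0, 0, -0.8, 0, 4, -0.95]

```text
clock: 12.18
tcp_pos: [0.6385, 0.0977, 0.1328]
ee_rot: [3.137, -0.164, 0.003]
force: [-0.2, 0.7, 0.3]
opening: 0.082
```

Request:
send_rows:
  commands: [0, 0, 0, 0, 0, 0, -0.74, 0, 0, 0, 0, 0, 0, -0.74, 0, 0, 0, 0, 0, 0, -0.74, 0, 0, 0, 0, 0, -15, -0.74, 0, 0, 0, 0, 0, -40, -0.74, 0, 0, 0, 0, 0, -70, -0.74, 0, 0, 0, 0, 0, -100, -0.2, 0, 0, 0, 0, 0, -110, -0.2, 0, 0, 0, 0, 0, -110, -0.2, 0, 0, 0, 0, 0, -110, -0.2]

```text
clock: 13.02
tcp_pos: [0.6381, 0.0979, 0.2424]
ee_rot: [3.137, -0.164, 0.002]
force: [-0.9, 0.5, -0.5]
opening: 0.37
```

```bash
python3 - <<'E'
from h import *
p,d,m=snap('wrist','w9'); W=cloud(d,m)
for o in blobs(W,.034,.06,(.38,.7),(-.25,-.04)): print(o)
print('inbasket')
for o in blobs(W,.139,.155,(.48,.68),(.04,.15)): print(o)
p,d,m=snap('top','top2'); W=cloud(d,m)
for o in blobs(W,.034,.06,(.38,.7),(-.25,-.04)): print(o)
show(); plan([.564,-.0978,.033],4.4)
E
```

```text
(array([243., 325.]), np.int32(33), array([565.7, -94.2]), array([ 4.6, 16. ]), 3.6, np.float64(0.0404), array([0.0345, 0.0447]))
inbasket
(array([279., 216.]), np.int32(619), array([639.6,  97.6]), array([70.1,  7.5]), 83.8, np.float64(0.1431), array([0.1419, 0.1442]))
(array([296., 212.]), np.int32(53), array([563.9, -98. ]), array([ 8.4, 68.5]), 3.2, np.float64(0.0455), array([0.0378, 0.051 ]))
(array([331., 233.]), np.int32(54), array([ 491.7, -215.2]), array([ 8.1, 71.5]), 16.2, np.float64(0.0445), array([0.0374, 0.0512]))
(array([295., 247.]), np.int32(52), array([445.4, -92.9]), array([69. ,  8.1]), 78.4, np.float64(0.0449), array([0.0391, 0.0499]))
t 13.12 tcp [0.6371 0.098  0.2409] xyaw -6.0 z [-0.002 -0.001 -1.   ] F [ 0.6 -1.4  0.1] op 0.4 q [-0.49  0.65  0.52  1.52 -0.35  1.06  0.01]
turn [ 0.001  0.002 -0.181] shift [-52.  202.1 208.2] rows 7.1
```

View pics/w9.png

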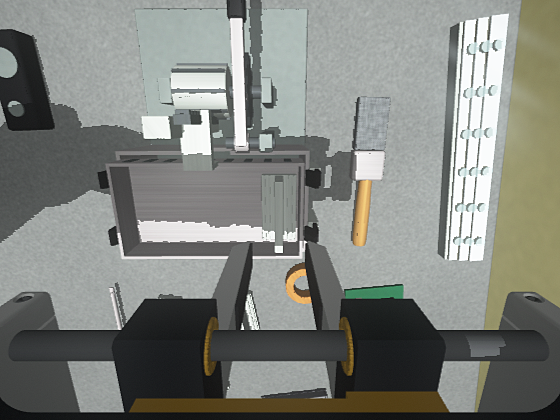

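Request:
send_rows:
  commands: [0, 0.002, -0.181, -52, 202, 40, -0.2, 0, 0.002, -0.181, -52, 202, 40, -0.2, 0, 0.002, -0.181, -52, 202, 40, -0.2, 0, 0.002, -0.181, -52, 202, 60, -0.2, 0, 0.002, -0.181, -52, 202, 100, -0.2, 0, 0.002, -0.181, -52, 202, 135, -0.2, 0, 0.002, -0.181, -52, 202, 165, -0.2, 0, 0.002, -0.181, -52, 202, 190, -0.2, 0, 0.002, -0.181, -52, 202, 204, -0.2, 0, 0.002, -0.181, -52, 202, 206, -0.2, 0, 0.002, -0.181, -52, 202, 206, -0.2, 0, 0.002, -0.181, -52, 202, 206, -0.2]

```text
clock: 14.12
tcp_pos: [0.5641, -0.0977, 0.0353]
ee_rot: [3.138, 0.12, 0.001]
force: [-0.8, -0.8, 0.3]
opening: 0.397
```

```bash
python3 - <<'E'
from h import *
snap('wrist','w10');show(); plan([.564,-.0978,.033],4.2)
E
```

```text
t 14.17 tcp [ 0.5647 -0.0976  0.036 ] xyaw 4.4 z [ 0.002 -0.001 -1.   ] F [0.  0.3 0.1] op 0.403 q [-0.07  0.81  0.3   1.88 -0.45  0.51  0.62]
turn [ 0.001 -0.002  0.004] shift [-0.7  0.1  3. ] rows 0.1
```

View pics/w10.png

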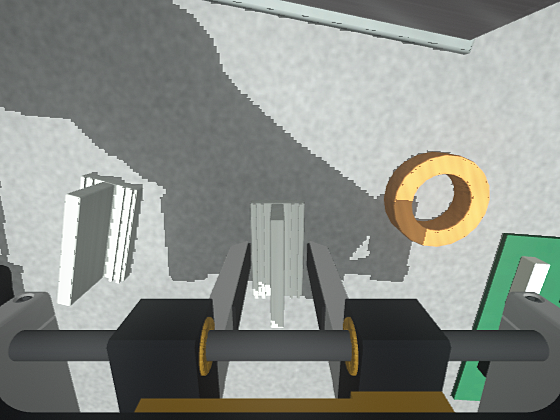

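Sink is centred between the fingers (px 278,265). Grip and lift.

Request:
send_rows:
  commands: [0, 0, 0, -0.7, 0, 2.5, -0.2, 0, 0, 0, -0.7, 0, 2.5, -0.95, 0, 0, 0, -0.7, 0, 2.5, -0.95, 0, 0, 0, -0.7, 0, 2.5, -0.95, 0, 0, 0, -0.7, 0, 2.5, -0.95, 0, 0, 0, -0.7, 0, 2.5, -0.95, 0, 0, 0, -0.7, 0, -20, -0.95, 0, 0, 0, -0.7, 0, -60, -0.95, 0, 0, 0, -0.7, 0, -100, -0.95, 0, 0, 0, -0.7, 0, -140, -0.95, 0, 0, 0, -0.7, 0, -180, -0.95, 0, 0, 0, -0.7, 0, -195, -0.95]
  newtons: 30

```text
clock: 15.17
tcp_pos: [0.5658, -0.0984, 0.2364]
ee_rot: [3.136, 0.12, 0.015]
force: [0.6, -0.0, -1.2]
opening: 0.082
```

```bash
python3 - <<'E'
from h import *
show(); plan(slot(22,-2,.22),-6)
E
```

```text
t 15.17 tcp [ 0.5658 -0.0984  0.2364] xyaw 4.4 z [ 0.009 -0.002 -1.   ] F [ 0.6 -0.  -1.2] op 0.082 q [-0.18  0.54  0.48  1.74 -0.3   0.93  0.49]
turn [ 0.002 -0.009  0.181] shift [  43.9 -198.2   16.2] rows 4.9
```

Request:
send_rows:
  commands: [0, -0.009, 0.181, 44, -198, 8, -0.95, 0, -0.009, 0.181, 44, -198, 8, -0.95, 0, -0.009, 0.181, 44, -198, 8, -0.95, 0, -0.009, 0.181, 44, -198, 8, -0.95, 0, -0.009, 0.181, 44, -198, 8, -0.95, 0, -0.009, 0.181, 44, -198, 8, -0.95, 0, -0.009, 0.181, 44, -198, 14, -0.95, 0, -0.009, 0.181, 44, -198, 14, -0.95, 0, -0.009, 0.181, 44, -198, 14, -0.95]

```text
clock: 15.92
tcp_pos: [0.5941, 0.1002, 0.2216]
ee_rot: [3.133, -0.168, -0.001]
force: [0.8, -0.2, -1.5]
opening: 0.08
```

```bash
python3 - <<'E'
from h import *
snap('wrist','w11'); show(); plan(slot(22,-2,.134),-6)
E
```

```text
t 15.97 tcp [0.5944 0.1001 0.222 ] xyaw -6.2 z [-0.    -0.003 -1.   ] F [-0.5 -0.4 -0.8] op 0.082 q [-0.54  0.61  0.52  1.67 -0.36  0.96  0.01]
turn [ 0.003 -0.    -0.003] shift [-0.1 -2.8 88. ] rows 2.1
```

View pics/w11.png

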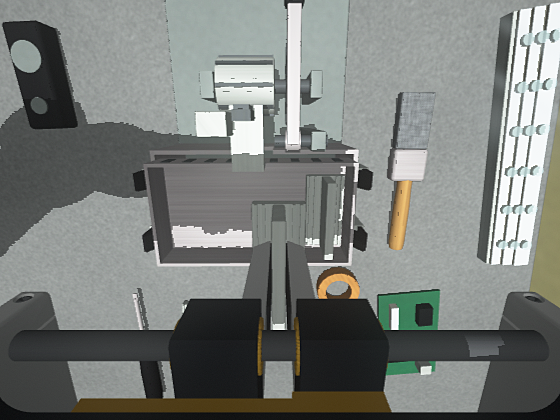

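Request:
send_rows:
  commands: [0.003, 0, -0.003, 0, -2.8, 20, -0.95, 0.003, 0, -0.003, 0, -2.8, 40, -0.95, 0.003, 0, -0.003, 0, -2.8, 58, -0.95, 0.003, 0, -0.003, 0, -2.8, 72, -0.95, 0.003, 0, -0.003, 0, -2.8, 80, -0.95, 0.003, 0, -0.003, 0, -2.8, 85, -0.95, 0.003, 0, -0.003, 0, -2.8, 88, -0.95, 0.003, 0, -0.003, 0, -2.8, 90, -0.95, 0.003, 0, -0.003, 0, -2.8, 90, -0.95, 0.003, 0, -0.003, 0, -2.8, 90, -0.95]

```text
clock: 16.8
tcp_pos: [0.5953, 0.1023, 0.1328]
ee_rot: [3.137, -0.165, 0.003]
force: [-0.2, -1.0, 0.6]
opening: 0.081
```

Request:
send_rows:
  commands: [0, 0, 0, 0, 0, 0, -0.74, 0, 0, 0, 0, 0, 0, -0.74, 0, 0, 0, 0, 0, 0, -0.74, 0, 0, 0, 0, 0, -15, -0.74, 0, 0, 0, 0, 0, -40, -0.74, 0, 0, 0, 0, 0, -70, -0.74, 0, 0, 0, 0, 0, -100, -0.2, 0, 0, 0, 0, 0, -110, -0.2, 0, 0, 0, 0, 0, -110, -0.2, 0, 0, 0, 0, 0, -110, -0.2]

```text
clock: 17.63
tcp_pos: [0.5949, 0.1026, 0.2425]
ee_rot: [-3.137, 0.164, -0.003]
force: [0.1, 0.4, 0.0]
opening: 0.371
```

```bash
python3 - <<'E'
from h import *
p,d,m=snap('wrist','w12'); W=cloud(d,m)
for o in blobs(W,.034,.06,(.38,.7),(-.25,-.04)): print(o)
print('inbasket')
for o in blobs(W,.139,.155,(.48,.68),(.04,.15)): print(o)
p,d,m=snap('top','top3'); W=cloud(d,m)
for o in blobs(W,.034,.06,(.38,.7),(-.25,-.04)): print(o)
show(); plan([.4455,-.0925,.033],-11.6)
E
```

```text
(array([233., 390.]), np.int32(150), array([ 490.3, -208.9]), array([ 8.6, 44.4]), 17.0, np.float64(0.0413), array([0.035 , 0.0448]))
inbasket
(array([279., 216.]), np.int32(613), array([596.4, 101.7]), array([70.3,  7.5]), 83.8, np.float64(0.1431), array([0.142 , 0.1442]))
(array([325., 213.]), np.int32(603), array([639.4,  98.6]), array([68. ,  8.2]), 83.8, np.float64(0.1428), array([0.1411, 0.144 ]))
(array([331., 233.]), np.int32(53), array([ 491.6, -214.9]), array([ 8. , 69.7]), 16.4, np.float64(0.0452), array([0.0385, 0.0507]))
(array([295., 247.]), np.int32(52), array([445.2, -92.6]), array([68.8,  8.2]), 79.4, np.float64(0.0456), array([0.0386, 0.0529]))
t 17.73 tcp [0.594  0.1025 0.2411] xyaw -6.0 z [-0.001 -0.001 -1.   ] F [-0.   0.3 -0.9] op 0.398 q [-0.54  0.59  0.53  1.64 -0.34  1.   -0.  ]
turn [0.001 0.001 0.098] shift [-127.   209.4  208.4] rows 7.7
```

View pics/w12.png

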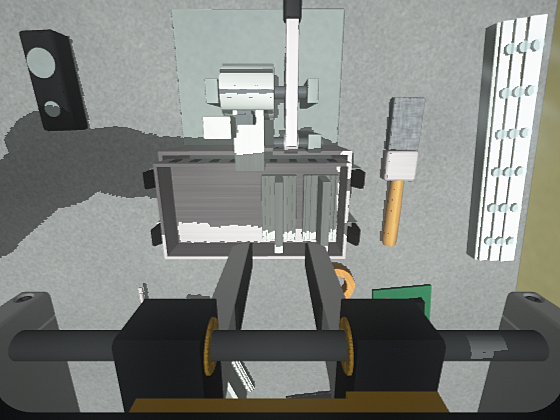

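Request:
send_rows:
  commands: [0, 0.001, 0.098, -127, 209, 40, -0.2, 0, 0.001, 0.098, -127, 209, 40, -0.2, 0, 0.001, 0.098, -127, 209, 40, -0.2, 0, 0.001, 0.098, -127, 209, 60, -0.2, 0, 0.001, 0.098, -127, 209, 80, -0.2, 0, 0.001, 0.098, -127, 209, 115, -0.2, 0, 0.001, 0.098, -127, 209, 150, -0.2, 0, 0.001, 0.098, -127, 209, 180, -0.2, 0, 0.001, 0.098, -127, 209, 202, -0.2, 0, 0.001, 0.098, -127, 209, 206, -0.2, 0, 0.001, 0.098, -127, 209, 206, -0.2, 0, 0.001, 0.098, -127, 209, 206, -0.2]

```text
clock: 18.73
tcp_pos: [0.4456, -0.0922, 0.0357]
ee_rot: [3.125, -0.318, -0.001]
force: [-0.4, -0.8, 0.8]
opening: 0.401
```

```bash
python3 - <<'E'
from h import *
snap('wrist','w13');show(); plan([.4455,-.0925,.033],-11.3)
E
```

```text
t 18.78 tcp [ 0.4464 -0.0922  0.0365] xyaw -11.6 z [ 0.001 -0.001 -1.   ] F [-0.2  0.3  0. ] op 0.399 q [-0.03  0.72  0.25  2.2  -0.61  0.29  0.55]
turn [ 0.001 -0.001 -0.005] shift [-0.9  0.5  3.5] rows 0.1
```

View pics/w13.png

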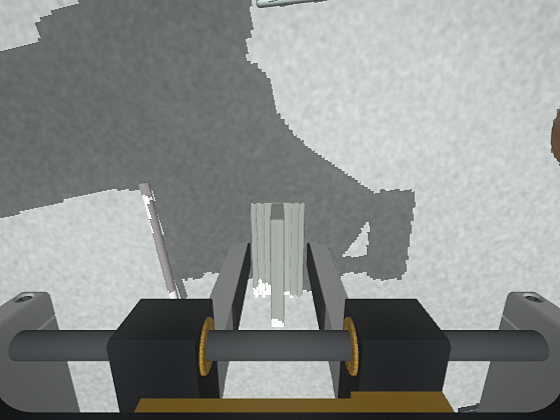

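Centred (px 278,265); grip and lift.

Request:
send_rows:
  commands: [0, 0, 0, -0.9, 0, 3, -0.2, 0, 0, 0, -0.9, 0, 3, -0.95, 0, 0, 0, -0.9, 0, 3, -0.95, 0, 0, 0, -0.9, 0, 3, -0.95, 0, 0, 0, -0.9, 0, 3, -0.95, 0, 0, 0, -0.9, 0, 3, -0.95, 0, 0, 0, -0.9, 0, -20, -0.95, 0, 0, 0, -0.9, 0, -60, -0.95, 0, 0, 0, -0.9, 0, -100, -0.95, 0, 0, 0, -0.9, 0, -140, -0.95, 0, 0, 0, -0.9, 0, -180, -0.95, 0, 0, 0, -0.9, 0, -195, -0.95]
  newtons: 30

```text
clock: 19.78
tcp_pos: [0.447, -0.0927, 0.2359]
ee_rot: [3.124, -0.318, 0.012]
force: [0.7, 0.2, -1.0]
opening: 0.087
```

```bash
python3 - <<'E'
from h import *
show(); plan(slot(-22,-2,.22),-6)
E
```

```text
t 19.78 tcp [ 0.447  -0.0927  0.2359] xyaw -11.6 z [ 0.008 -0.002 -1.   ] F [ 0.7  0.2 -1. ] op 0.087 q [-0.32  0.39  0.63  2.04 -0.32  0.8   0.3 ]
turn [ 0.001 -0.008 -0.098] shift [  61.3 -216.6   16.3] rows 5.4
```

Request:
send_rows:
  commands: [0, -0.008, -0.098, 61, -217, 8, -0.95, 0, -0.008, -0.098, 61, -217, 8, -0.95, 0, -0.008, -0.098, 61, -217, 8, -0.95, 0, -0.008, -0.098, 61, -217, 8, -0.95, 0, -0.008, -0.098, 61, -217, 8, -0.95, 0, -0.008, -0.098, 61, -217, 8, -0.95, 0, -0.008, -0.098, 61, -217, 14, -0.95, 0, -0.008, -0.098, 61, -217, 14, -0.95, 0, -0.008, -0.098, 61, -217, 14, -0.95, 0, -0.008, -0.098, 61, -217, 14, -0.95]

```text
clock: 20.62
tcp_pos: [0.5499, 0.1056, 0.2223]
ee_rot: [3.135, -0.169, -0.001]
force: [0.9, -0.2, -1.0]
opening: 0.086
```

```bash
python3 - <<'E'
from h import *
snap('wrist','w14'); show(); plan(slot(-22,-2,.134),-6)
E
```

```text
t 20.67 tcp [0.5501 0.1057 0.2225] xyaw -6.2 z [-0.    -0.001 -1.   ] F [-1.   0.1 -0.8] op 0.084 q [-0.6   0.56  0.56  1.78 -0.36  0.91  0.01]
turn [ 0.001  0.    -0.003] shift [ 0.6 -1.6 88.5] rows 2.1
```

View pics/w14.png

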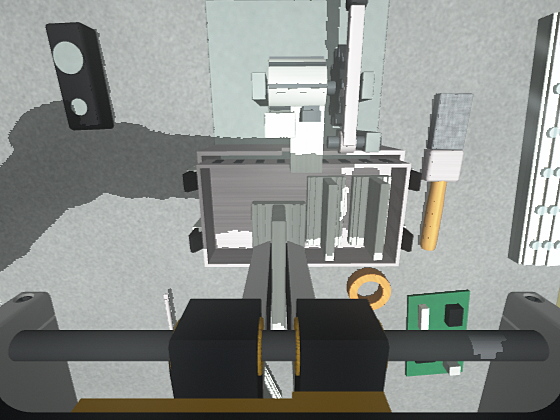

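Request:
send_rows:
  commands: [0, 0, -0.003, 0.3, -1.8, 20, -0.95, 0, 0, -0.003, 0.3, -1.8, 40, -0.95, 0, 0, -0.003, 0.3, -1.8, 58, -0.95, 0, 0, -0.003, 0.3, -1.8, 72, -0.95, 0, 0, -0.003, 0.3, -1.8, 80, -0.95, 0, 0, -0.003, 0.3, -1.8, 85, -0.95, 0, 0, -0.003, 0.3, -1.8, 88, -0.95, 0, 0, -0.003, 0.3, -1.8, 90, -0.95, 0, 0, -0.003, 0.3, -1.8, 90, -0.95, 0, 0, -0.003, 0.3, -1.8, 90, -0.95]

```text
clock: 21.5
tcp_pos: [0.5511, 0.1074, 0.1332]
ee_rot: [3.136, -0.165, 0.001]
force: [0.2, -0.4, -1.4]
opening: 0.081
```

Request:
send_rows:
  commands: [0, 0, 0, 0, 0, 1, -0.95, 0, 0, 0, 0, 0, 1, -0.95, 0, 0, 0, 0, 0, 1, -0.74, 0, 0, 0, 0, 0, 1, -0.74, 0, 0, 0, 0, 0, 1, -0.74, 0, 0, 0, 0, 0, -15, -0.74, 0, 0, 0, 0, 0, -40, -0.74, 0, 0, 0, 0, 0, -70, -0.74, 0, 0, 0, 0, 0, -100, -0.2, 0, 0, 0, 0, 0, -110, -0.2, 0, 0, 0, 0, 0, -110, -0.2, 0, 0, 0, 0, 0, -110, -0.2]

```text
clock: 22.5
tcp_pos: [0.5507, 0.1077, 0.2427]
ee_rot: [3.137, -0.164, 0.001]
force: [-0.6, 0.6, 0.2]
opening: 0.371
```

```bash
python3 - <<'E'
from h import *
p,d,m=snap('wrist','w15'); W=cloud(d,m)
for o in blobs(W,.034,.06,(.38,.7),(-.25,-.04)): print(o)
print('inbasket')
for o in blobs(W,.139,.155,(.48,.68),(.04,.15)): print(o)
p,d,m=snap('top','top4'); W=cloud(d,m)
for o in blobs(W,.034,.06,(.38,.7),(-.25,-.04)): print(o)
show(); plan([.4916,-.215,.033],16.2)
E
```

```text
(array([259., 387.]), np.int32(200), array([ 489.2, -205.8]), array([ 8.7, 54.9]), 15.9, np.float64(0.0414), array([0.0348, 0.0447]))
inbasket
(array([279., 217.]), np.int32(643), array([552. , 107.4]), array([69. ,  7.7]), 84.2, np.float64(0.143), array([0.1419, 0.1442]))
(array([326., 214.]), np.int32(604), array([596. , 101.8]), array([69.4,  8.2]), 83.8, np.float64(0.1428), array([0.141 , 0.1441]))
(array([372., 216.]), np.int32(681), array([639.2,  98. ]), array([68.8,  8.7]), 84.5, np.float64(0.1427), array([0.1403, 0.144 ]))
(array([331., 233.]), np.int32(53), array([ 491.6, -214.8]), array([ 8.1, 70. ]), 16.2, np.float64(0.045), array([0.0361, 0.052 ]))
t 22.6 tcp [0.5498 0.1076 0.2415] xyaw -6.0 z [-0.002 -0.001 -1.   ] F [ 0. -0. -0.] op 0.396 q [-0.62  0.54  0.57  1.76 -0.35  0.95 -0.  ]
turn [ 0.001  0.002 -0.387] shift [-23.7 326.6 209. ] rows 9.3
```

View pics/w15.png

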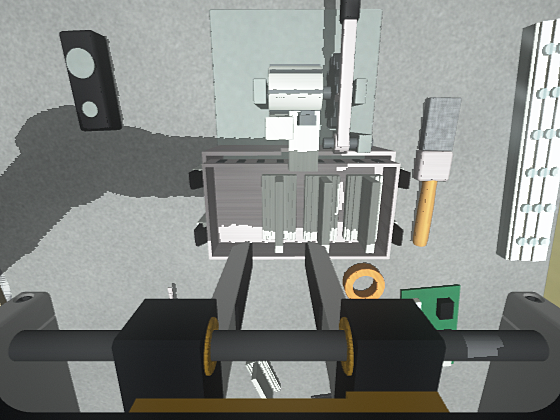

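Request:
send_rows:
  commands: [0, 0.002, -0.387, -24, 327, 20, -0.2, 0, 0.002, -0.387, -24, 327, 20, -0.2, 0, 0.002, -0.387, -24, 327, 20, -0.2, 0, 0.002, -0.387, -24, 327, 50, -0.2, 0, 0.002, -0.387, -24, 327, 100, -0.2, 0, 0.002, -0.387, -24, 327, 130, -0.2, 0, 0.002, -0.387, -24, 327, 130, -0.2, 0, 0.002, -0.387, -24, 327, 130, -0.2, 0, 0.002, -0.387, -24, 327, 130, -0.2, 0, 0.002, -0.387, -24, 327, 130, -0.2, 0, 0.002, -0.387, -24, 327, 130, -0.2]

```text
clock: 23.52
tcp_pos: [0.4889, -0.2164, 0.1096]
ee_rot: [-3.11, -0.435, 0.009]
force: [0.1, 1.1, 0.6]
opening: 0.398
```

```bash
python3 - <<'E'
from h import *
p,d,m=snap('wrist','w16'); W=cloud(d,m);show(); plan([.4916,-.215,.033],16.2)
for o in blobs(W,.034,.06,(.38,.7),(-.25,-.04)): print(o)
E
```

```text
t 23.57 tcp [ 0.4903 -0.2149  0.1106] xyaw 16.1 z [-0.003  0.    -1.   ] F [0.2 0.8 0.8] op 0.403 q [ 0.13  0.66  0.35  1.95 -0.37  0.6   1.01]
turn [-0.001  0.003 -0.002] shift [ 1.4  0.6 77.6] rows 1.9
(array([281., 226.]), np.int32(816), array([ 491.8, -214.3]), array([ 7.7, 69.5]), 15.9, np.float64(0.0439), array([0.0426, 0.045 ]))
```

Request:
send_rows:
  commands: [0, 0.003, 0, 1.4, 0, 25, -0.2, 0, 0.003, 0, 1.4, 0, 50, -0.2, 0, 0.003, 0, 1.4, 0, 68, -0.2, 0, 0.003, 0, 1.4, 0, 77, -0.2, 0, 0.003, 0, 1.4, 0, 77.5, -0.2, 0, 0.003, 0, 1.4, 0, 77.5, -0.2, 0, 0.003, 0, 1.4, 0, 77.5, -0.95, 0, 0.003, 0, 1.4, 0, 77.5, -0.95, 0, 0.003, 0, 1.4, 0, 77.5, -0.95, 0, 0.003, 0, 1.4, 0, 77.5, -0.95, 0, 0.003, 0, 1.4, 0, 77.5, -0.95]
  newtons: 30

```text
clock: 24.48
tcp_pos: [0.4916, -0.2145, 0.0336]
ee_rot: [-3.11, -0.44, -0.0]
force: [1.6, 0.5, 4.8]
opening: 0.079
```

```bash
python3 - <<'E'
from h import *
show(); plan(slot(-66,-2,.24),-6); plan([.4916,-.215,.033],16.2)
E
```

```text
t 24.48 tcp [ 0.4916 -0.2145  0.0336] xyaw 16.1 z [ 0.     0.001 -1.   ] F [1.6 0.5 4.8] op 0.079 q [ 0.19  0.78  0.26  1.98 -0.44  0.44  1.06]
turn [-0.001 -0.     0.386] shift [ 105.4 -309.4 -206.1] rows 9.3
turn [-0.001 -0.    -0.002] shift [-0.1  0.5  0.6] rows 0.0
```

Request:
send_rows:
  commands: [0, 0, 0, 0, 0, -20, -0.95, 0, 0, 0, 0, 0, -60, -0.95, 0, 0, 0, 0, 0, -100, -0.95, 0, 0, 0, 0, 0, -140, -0.95, 0, 0, 0, 0, 0, -180, -0.95, 0, 0, 0, 0, 0, -200, -0.95, 0, 0, 0, 0, 0, -200, -0.95]

```text
clock: 25.07
tcp_pos: [0.494, -0.2162, 0.2384]
ee_rot: [3.107, 0.439, 0.013]
force: [0.7, -0.6, -1.0]
opening: 0.079
```

```bash
python3 - <<'E'
from h import *
show(); plan(slot(-66,-2,.22),-6)
E
```

```text
t 25.07 tcp [ 0.494  -0.2162  0.2384] xyaw 16.1 z [ 0.009 -0.002 -1.   ] F [ 0.7 -0.6 -1. ] op 0.079 q [ 0.05  0.48  0.46  1.83 -0.27  0.88  0.92]
turn [ 0.003 -0.009  0.385] shift [ 103.3 -311.6   17.9] rows 7.9
```

Request:
send_rows:
  commands: [0, -0.009, 0.385, 103, -312, 8, -0.95, 0, -0.009, 0.385, 103, -312, 8, -0.95, 0, -0.009, 0.385, 103, -312, 8, -0.95, 0, -0.009, 0.385, 103, -312, 8, -0.95, 0, -0.009, 0.385, 103, -312, 8, -0.95, 0, -0.009, 0.385, 103, -312, 8, -0.95, 0, -0.009, 0.385, 103, -312, 8, -0.95, 0, -0.009, 0.385, 103, -312, 8, -0.95, 0, -0.009, 0.385, 103, -312, 16, -0.95, 0, -0.009, 0.385, 103, -312, 16, -0.95, 0, -0.009, 0.385, 103, -312, 16, -0.95, 0, -0.009, 0.385, 103, -312, 16, -0.95]

```text
clock: 26.07
tcp_pos: [0.5063, 0.1102, 0.2215]
ee_rot: [3.133, -0.168, -0.001]
force: [-0.1, 0.1, -1.1]
opening: 0.081
```

```bash
python3 - <<'E'
from h import *
snap('wrist','w17'); show(); plan(slot(-66,-2,.134),-6)
E
```

```text
t 26.12 tcp [0.5065 0.1101 0.2218] xyaw -6.2 z [-0.    -0.004 -1.   ] F [ 0.6  0.6 -1.2] op 0.082 q [-0.66  0.5   0.57  1.89 -0.35  0.85 -0.02]
turn [ 0.004 -0.    -0.003] shift [ 0.3 -2.  87.8] rows 2.1
```

View pics/w17.png

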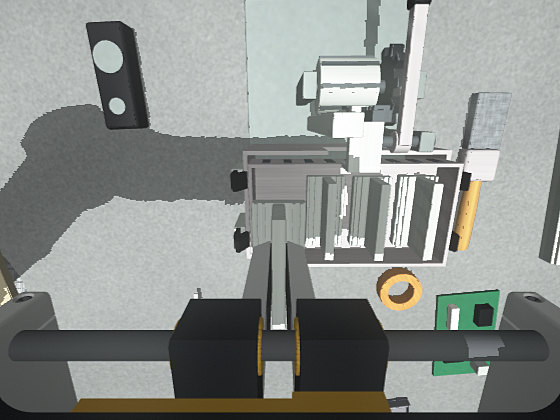

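Request:
send_rows:
  commands: [0.004, 0, -0.003, 0.8, -2.2, 20, -0.95, 0.004, 0, -0.003, 0.8, -2.2, 40, -0.95, 0.004, 0, -0.003, 0.8, -2.2, 58, -0.95, 0.004, 0, -0.003, 0.8, -2.2, 72, -0.95, 0.004, 0, -0.003, 0.8, -2.2, 80, -0.95, 0.004, 0, -0.003, 0.8, -2.2, 85, -0.95, 0.004, 0, -0.003, 0.8, -2.2, 88, -0.95, 0.004, 0, -0.003, 0.8, -2.2, 89.5, -0.95, 0.004, 0, -0.003, 0.8, -2.2, 89.5, -0.95, 0.004, 0, -0.003, 0.8, -2.2, 89.5, -0.95]

```text
clock: 26.95
tcp_pos: [0.5081, 0.1119, 0.1329]
ee_rot: [-3.136, 0.164, -0.002]
force: [0.2, 0.6, -1.5]
opening: 0.082
```

Request:
send_rows:
  commands: [0, 0, 0, 0, 0, 1, -0.95, 0, 0, 0, 0, 0, 1, -0.95, 0, 0, 0, 0, 0, 1, -0.74, 0, 0, 0, 0, 0, 1, -0.74, 0, 0, 0, 0, 0, 1, -0.74, 0, 0, 0, 0, 0, -15, -0.74, 0, 0, 0, 0, 0, -40, -0.74, 0, 0, 0, 0, 0, -70, -0.74, 0, 0, 0, 0, 0, -100, -0.4, 0, 0, 0, 0, 0, -130, -0.4, 0, 0, 0, 0, 0, -130, -0.4, 0, 0, 0, 0, 0, -130, -0.4]

```text
clock: 27.95
tcp_pos: [0.5088, 0.1121, 0.2642]
ee_rot: [-3.135, 0.163, -0.007]
force: [-1.0, 0.6, 0.3]
opening: 0.298
```

```bash
python3 - <<'E'
from h import *
p,d,m=snap('wrist','w18'); W=cloud(d,m)
print('inbasket')
for o in blobs(W,.139,.155,(.48,.68),(.04,.15)): print(o)
p,d,m=snap('top','top5'); W=cloud(d,m)
for o in blobs(W,.034,.06,(.38,.7),(-.25,-.04)): print(o)
for f in('w18','w15','w12','w9'):
    p,d,m=load(f); W=cloud(d,m)
    k=(p.max(-1)<70)&(W[...,2]>.125)&(W[...,2]<.16)&(W[...,0]>.58)&(W[...,0]<.68)&(W[...,1]>.2)&(W[...,1]<.4)
    Q=W[k]
    if len(Q)>10: print(f,len(Q),Q.mean(0).round(4),cv2.minAreaRect((Q[:,:2]*1000).astype(np.float32)),np.percentile(Q[:,2],[5,50,95]))
show(); plan([.5729+.035,.26,.26],-6)
E
```

```text
inbasket
(array([278., 210.]), np.int32(537), array([509.5, 112.6]), array([69.8,  7.3]), 83.8, np.float64(0.143), array([0.1418, 0.144 ]))
(array([320., 210.]), np.int32(563), array([551.9, 107. ]), array([69.9,  8.2]), 84.0, np.float64(0.1428), array([0.1411, 0.1442]))
(array([364., 211.]), np.int32(589), array([595.9, 101.9]), array([69.5,  8.4]), 83.9, np.float64(0.1427), array([0.1406, 0.1441]))
(array([407., 211.]), np.int32(622), array([638.8,  97.3]), array([69.9,  9.2]), 83.6, np.float64(0.1426), array([0.1399, 0.144 ]))
w18 247 [0.6219 0.274  0.1432] ((623.5442504882812, 273.1485900878906), (23.788776397705078, 12.86280345916748), 83.05330657958984) [0.13633212 0.14474305 0.14689918]
w15 272 [0.6224 0.2669 0.144 ] ((622.0814208984375, 258.3584899902344), (35.82950210571289, 13.258041381835938), 82.07679748535156) [0.13729621 0.14512058 0.14686734]
w12 199 [0.6246 0.2681 0.1452] ((624.3025512695312, 268.23492431640625), (12.690349578857422, 13.134997367858887), 84.9736328125) [0.14261496 0.14553631 0.14699046]
w9 304 [0.6247 0.2604 0.1443] ((620.659912109375, 240.559814453125), (69.10209655761719, 13.899910926818848), 82.1305160522461) [0.13942094 0.1451668  0.14688057]
t 28.05 tcp [0.5071 0.112  0.2621] xyaw -6.0 z [-0.     0.001 -1.   ] F [-1.1  0.1  0.4] op 0.298 q [-0.68  0.45  0.6   1.84 -0.31  0.94 -0.05]
turn [-0.001  0.     0.001] shift [  84.8 -157.7    2.2] rows 4.3
```

View pics/w18.png

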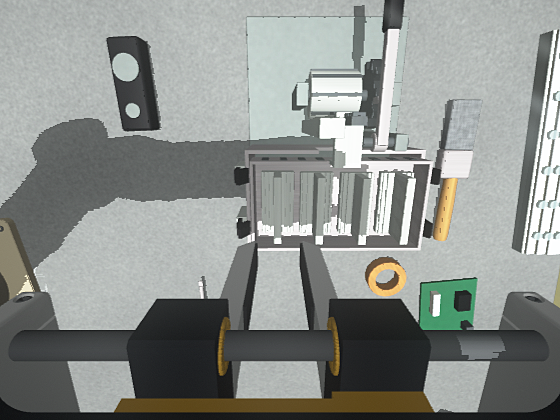

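Request:
send_rows:
  commands: [0, 0, 0, 90, -160, -40, -0.4, 0, 0, 0, 90, -160, -40, -0.4, 0, 0, 0, 90, -160, -40, -0.4, 0, 0, 0, 90, -160, -40, -0.4, 0, 0, 0, 90, -160, -40, -0.4, 0, 0, 0, 90, -160, -40, -0.4, 0, 0, 0, 90, -160, -40, -0.4, 0, 0, 0, 90, -160, -40, -0.4]

```text
clock: 28.72
tcp_pos: [0.6123, 0.2601, 0.3003]
ee_rot: [3.135, -0.166, -0.005]
force: [-0.8, -1.2, 0.2]
opening: 0.301
```

```bash
python3 - <<'E'
from h import *
snap('wrist','w19'); snap('top','top6');show()
for f in('w19','top6','scene0'):
    p,d,m=load(f); W=cloud(d,m)
    k=(p.max(-1)<75)&(W[...,2]>.128)&(W[...,2]<.155)&(W[...,0]>.59)&(W[...,0]<.67)&(W[...,1]>.2)&(W[...,1]<.4)
    Q=W[k]
    if len(Q)>10: print(f,len(Q),Q.mean(0).round(4),cv2.minAreaRect((Q[:,:2]*1000).astype(np.float32)),np.percentile(Q[:,2],[5,50,95]))
E
```

```text
t 28.82 tcp [0.6126 0.2599 0.3014] xyaw -6.1 z [-0.002 -0.    -1.   ] F [-0.4 -0.2 -0. ] op 0.301 q [-0.75  0.65  0.58  1.37 -0.36  1.23 -0.25]
w19 722 [0.6267 0.2937 0.1456] ((626.8172607421875, 292.57318115234375), (60.91539001464844, 13.317708969116211), 84.07825469970703) [0.14366342 0.14569604 0.1471886 ]
top6 37 [0.6224 0.2582 0.1464] ((622.0245361328125, 253.10621643066406), (42.87042236328125, 12.546521186828613), 86.7927474975586) [0.13991896 0.14730593 0.15269377]
scene0 97 [0.6311 0.2882 0.1433] ((626.4761352539062, 265.78631591796875), (108.9905014038086, 14.97458267211914), 83.92859649658203) [0.1372844  0.14411872 0.14851857]
```

View pics/w19.png

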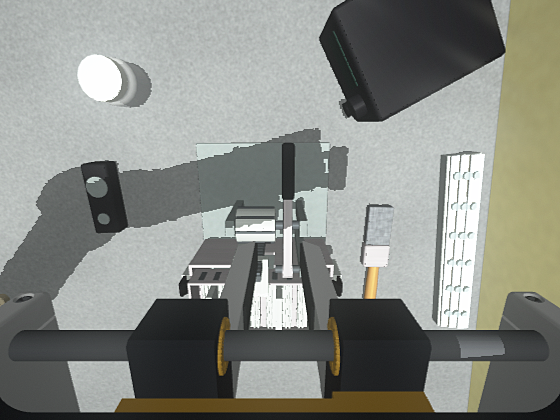

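```bash
python3 - <<'E'
from h import *
p,d,m=load('w19'); W=cloud(d,m)
k=(W[...,2]>.19)&(W[...,1]>.15)&(W[...,0]>.5)
Q=W[k]; print(len(Q)); 
if len(Q): print(Q.min(0),Q.max(0))
show(); plan([.6268,.2926,.138],-6)
E
```

```text
54868
[0.53718957 0.23645013 0.27946759] [0.69710755 0.30381079 0.41443589]
t 28.82 tcp [0.6126 0.2599 0.3014] xyaw -6.1 z [-0.002 -0.    -1.   ] F [-0.4 -0.2 -0. ] op 0.301 q [-0.75  0.65  0.58  1.37 -0.36  1.23 -0.25]
turn [ 0.001  0.002 -0.002] shift [ 11.  -34.2 163.4] rows 4.0
```

Request:
send_rows:
  commands: [0, 0.002, 0, 11, -34, 40, -0.4, 0, 0.002, 0, 11, -34, 80, -0.4, 0, 0.002, 0, 11, -34, 105, -0.4, 0, 0.002, 0, 11, -34, 120, -0.4, 0, 0.002, 0, 11, -34, 140, -0.4, 0, 0.002, 0, 11, -34, 155, -0.4, 0, 0.002, 0, 11, -34, 162, -0.4, 0, 0.002, 0, 11, -34, 162, -0.4, 0, 0.002, 0, 11, -34, 162, -0.4]

```text
clock: 29.57
tcp_pos: [0.6269, 0.2918, 0.1399]
ee_rot: [3.136, -0.169, 0.001]
force: [0.6, -0.3, -0.0]
opening: 0.298
```

```bash
python3 - <<'E'
from h import *
snap('wrist','w20');show(); plan([.6268,.2926,.138],-6)
E
```

```text
t 29.62 tcp [0.6274 0.2921 0.1406] xyaw -6.1 z [ 0.001 -0.    -1.   ] F [-0.7  0.4 -1.2] op 0.301 q [-0.74  0.83  0.5   1.47 -0.45  0.95 -0.22]
turn [ 0.    -0.002 -0.002] shift [-0.7 -0.5  2.6] rows 0.1
```

View pics/w20.png

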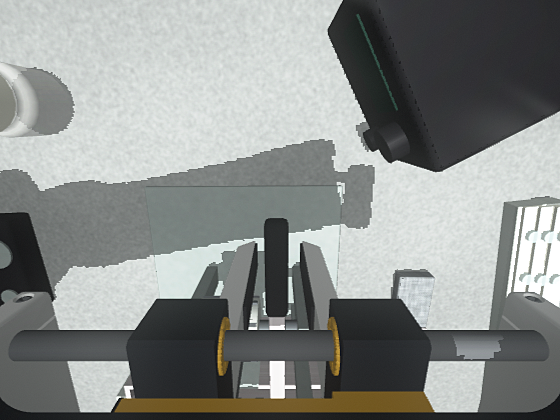

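Request:
send_rows:
  commands: [0, 0, 0, -0.7, 0, 2, -0.4, 0, 0, 0, -0.7, 0, 2, -0.95, 0, 0, 0, -0.7, 0, 2, -0.95, 0, 0, 0, -0.7, 0, 2, -0.95, 0, 0, 0, -0.7, 0, 2, -0.95, 0, 0, 0, -0.7, 1, -8, -0.95, 0, 0, 0, -0.7, 3, -17, -0.95, 0, 0, 0, -0.7, 5, -25, -0.95, 0, 0, 0, -0.7, 8, -33, -0.95, 0, 0, 0, -0.7, 10, -39, -0.95, 0, 0, 0, -0.7, 12.5, -44, -0.95, 0, 0, 0, -0.7, 12.5, -44, -0.95]
  newtons: 30

```text
clock: 30.62
tcp_pos: [0.6245, 0.279, 0.1856]
ee_rot: [3.137, -0.169, -0.0]
force: [-4.7, 0.2, -3.3]
opening: 0.145
```

```bash
python3 - <<'E'
from h import *
snap('wrist','w21');snap('scene','s21');show()
p=cv2.imread('pics/s21.png');cv2.imwrite('pics/s21c.png',cv2.resize(p[130:280,260:430],None,fx=4,fy=4,interpolation=cv2.INTER_CUBIC))
E
```

```text
t 30.72 tcp [0.6245 0.2793 0.1849] xyaw -6.2 z [ 0. -0. -1.] F [-5.  -0.5 -1.5] op 0.15 q [-0.74  0.77  0.53  1.46 -0.42  1.02 -0.22]
```

View pics/s21c.png

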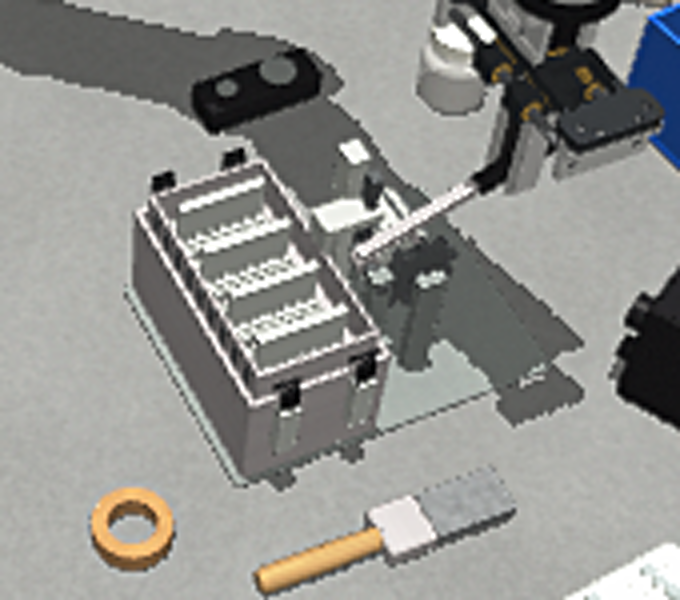

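View pics/w21.png

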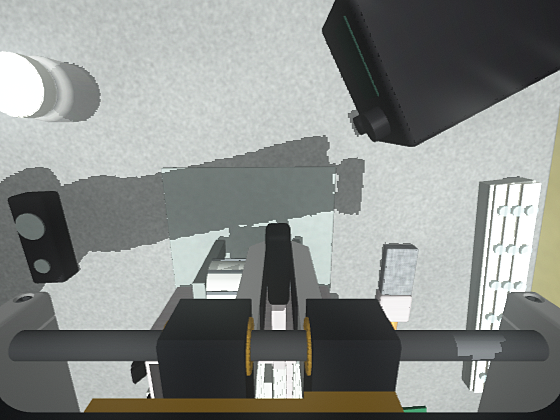

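Request:
send_rows:
  commands: [0, 0, 0, 1.5, 0, 0, -0.95, 0, 0, 0, 1.5, 0, 0, -0.95, 0, 0, 0, 1.5, 0, 0, -0.95, 0, 0, 0, 1.5, 0, 0, -0.95, 0, 0, 0, 1.5, 0, 0, -0.95, 0, 0, 0, 1.5, 0, 0, -0.95, 0, 0, 0, 1.5, 0, 0, -0.95, 0, 0, 0, 1.5, 0, 0, -0.95, 0, 0, 0, 1.5, 0, 0, -0.95, 0, 0, 0, 1.5, 0, 0, -0.95, 0, 0, 0, 1.5, 0, 0, -0.95, 0, 0, 0, 1.5, 0, 0, -0.95]

```text
clock: 31.72
tcp_pos: [0.6246, 0.2794, 0.1847]
ee_rot: [3.137, -0.168, -0.005]
force: [-6.6, 0.1, -0.1]
opening: 0.143
```

Request:
send_rows:
  commands: [0, 0, 0, 0, 0, 0, -0.95, 0, 0, 0, 0, 0, 0, -0.95, 0, 0, 0, 0, 0, 0, -0.95, 0, 0, 0, 0, 0, 0, -0.95, 0, 0, 0, 0, 0, 0, -0.95, 0, 0, 0, 0, 0, 0, -0.95, 0, 0, 0, 0, 0, 0, -0.95, 0, 0, 0, 0, 0, 0, -0.95, 0, 0, 0, 0, 0, 0, -0.95, 0, 0, 0, 0, 0, 0, -0.95, 0, 0, 0, 0, 0, 0, -0.95, 0, 0, 0, 0, 0, 0, -0.95]

```text
clock: 32.72
tcp_pos: [0.6245, 0.2794, 0.1847]
ee_rot: [3.136, -0.168, -0.005]
force: [-4.4, -1.0, -1.6]
opening: 0.146
```

```bash
cat > bk.py <<'E'
from h import *
import sys
n=sys.argv[1]
for c in('scene','top'):
    p,d,m=snap(c,n+c); W=cloud(d,m)
    # points inside basket region in washer frame
    a=np.radians(-6); X=(W[...,0]-.5729)*np.cos(a)+(W[...,1]-.1068)*np.sin(a); Y=-(W[...,0]-.5729)*np.sin(a)+(W[...,1]-.1068)*np.cos(a)
    for nm,k in (('webs',np.any([abs(X-s)<3 for s in(-64,-21,23.5,66)],axis=0)&(abs(Y)<28)),('gaps',np.any([abs(X-s)<4 for s in(-43,1,44)],axis=0)&(abs(Y)<28))):
        z=W[...,2][k]; print(c,nm,len(z),np.nanpercentile(z,[10,50,90,98]).round(4))
show()
E
python3 bk.py a
```

```text
scene webs 0 nan
scene gaps 234235 [-0.7474 -0.0009  0.1528  0.5099]
top webs 0 nan
top gaps 234259 [-7.424e-01 -6.000e-04  1.714e-01  7.254e-01]
t 32.82 tcp [0.6246 0.2794 0.1847] xyaw -6.1 z [-0.003 -0.    -1.   ] F [-5.5  0.3 -0. ] op 0.148 q [-0.74  0.78  0.53  1.46 -0.42  1.03 -0.22]
  return np.nanmean(a, axis, out=out, keepdims=keepdims)
```

```bash
sed -i 's/; Y=-/; X=X*1000; Y=-/; s/np.cos(a)$/np.cos(a); Y=Y*1000/' bk.py; sed -n 5,9p bk.py; python3 bk.py b
python3 - <<'E'
import cv2
p=cv2.imread('pics/bscene.png');cv2.imwrite('pics/bsc.png',cv2.resize(p[130:280,260:430],None,fx=4,fy=4,interpolation=cv2.INTER_CUBIC))
E
```

```text
p,d,m=snap(c,n+c); W=cloud(d,m)
    # points inside basket region in washer frame
    a=np.radians(-6); X=(W[...,0]-.5729)*np.cos(a)+(W[...,1]-.1068)*np.sin(a); X=X*1000; Y=-(W[...,0]-.5729)*np.sin(a)+(W[...,1]-.1068)*np.cos(a); Y=Y*1000
    for nm,k in (('webs',np.any([abs(X-s)<3 for s in(-64,-21,23.5,66)],axis=0)&(abs(Y)<28)),('gaps',np.any([abs(X-s)<4 for s in(-43,1,44)],axis=0)&(abs(Y)<28))):
        z=W[...,2][k]; print(c,nm,len(z),np.nanpercentile(z,[10,50,90,98]).round(4))
scene webs 94 [0.0633 0.0699 0.0732 0.0739]
scene gaps 50 [0.0338 0.0379 0.0409 0.0418]
top webs 125 [0.0658 0.071  0.076  0.0782]
top gaps 105 [0.0214 0.0261 0.0348 0.0393]
t 32.92 tcp [0.6246 0.2794 0.1847] xyaw -6.1 z [-0.003 -0.    -1.   ] F [-5.   0.4 -1.2] op 0.146 q [-0.74  0.78  0.53  1.46 -0.42  1.03 -0.22]
```

View pics/bsc.png

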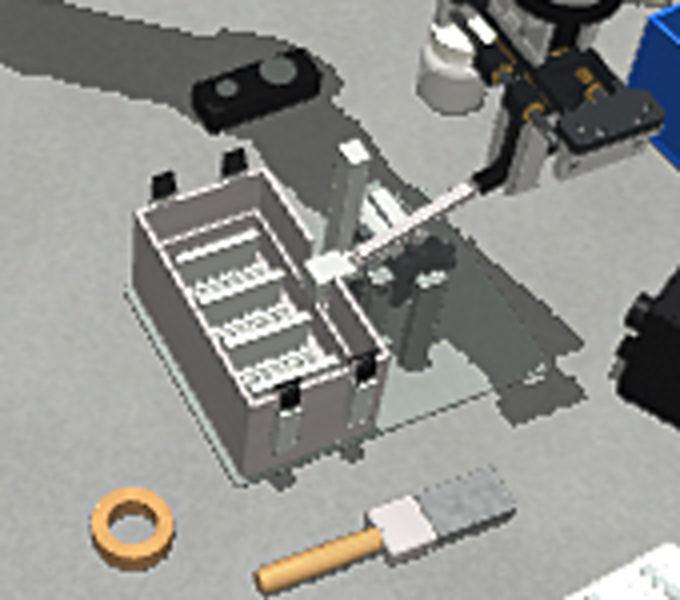

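Request:
send_rows:
  commands: [0, 0, 0, 0, 0, 0, -0.95, 0, 0, 0, 0, 0, 0, -0.95, 0, 0, 0, 0, 0, 0, -0.95, 0, 0, 0, 0, 0, 0, -0.95, 0, 0, 0, 0, 0, 0, -0.95, 0, 0, 0, 0, 0, 0, -0.95, 0, 0, 0, 0, 0, 0, -0.95, 0, 0, 0, 0, 0, 0, -0.95, 0, 0, 0, 0, 0, 0, -0.95, 0, 0, 0, 0, 0, 0, -0.95, 0, 0, 0, 0, 0, 0, -0.95, 0, 0, 0, 0, 0, 0, -0.95]

```text
clock: 33.92
tcp_pos: [0.6246, 0.2794, 0.1847]
ee_rot: [3.136, -0.168, -0.005]
force: [-4.0, 0.1, -0.2]
opening: 0.146
```

```bash
python3 bk.py c
```

```text
scene webs 96 [0.0545 0.0624 0.0655 0.0669]
scene gaps 51 [0.0278 0.0308 0.0337 0.0345]
top webs 135 [0.0597 0.0653 0.07   0.0748]
top gaps 105 [0.0154 0.0218 0.0285 0.0334]
t 34.02 tcp [0.6246 0.2794 0.1847] xyaw -6.1 z [-0.003 -0.    -1.   ] F [-4.2 -0.9  0.1] op 0.146 q [-0.74  0.78  0.53  1.46 -0.42  1.03 -0.22]
```

Request:
send_rows:
  commands: [0, 0, 0, 0, 0, 0, -0.95, 0, 0, 0, 0, 0, 0, -0.95, 0, 0, 0, 0, 0, 0, -0.95, 0, 0, 0, 0, 0, 0, -0.95, 0, 0, 0, 0, 0, 0, -0.95, 0, 0, 0, 0, 0, 0, -0.95, 0, 0, 0, 0, 0, 0, -0.95, 0, 0, 0, 0, 0, 0, -0.95, 0, 0, 0, 0, 0, 0, -0.95, 0, 0, 0, 0, 0, 0, -0.95, 0, 0, 0, 0, 0, 0, -0.95, 0, 0, 0, 0, 0, 0, -0.95]

```text
clock: 35.02
tcp_pos: [0.6246, 0.2795, 0.1847]
ee_rot: [3.136, -0.168, -0.005]
force: [-4.9, -0.9, -0.9]
opening: 0.144
```

```bash
python3 bk.py d
```

```text
scene webs 167 [0.0349 0.0606 0.0652 0.068 ]
scene gaps 18 [0.0289 0.0337 0.0356 0.0359]
top webs 103 [0.0356 0.0635 0.0699 0.0719]
top gaps 118 [0.0171 0.0259 0.0361 0.0402]
t 35.12 tcp [0.6246 0.2794 0.1846] xyaw -6.1 z [-0.003 -0.001 -1.   ] F [-4.7 -0.9 -0.7] op 0.146 q [-0.74  0.78  0.53  1.46 -0.42  1.03 -0.22]
```

Request:
send_rows:
  commands: [0, 0, 0, 0, 0, 0, -0.95, 0, 0, 0, 0, 0, 0, -0.95, 0, 0, 0, 0, 0, 0, -0.95, 0, 0, 0, 0, 0, 0, -0.95, 0, 0, 0, 0, 0, 0, -0.95, 0, 0, 0, 0, 0, 0, -0.95, 0, 0, 0, 0, 0, 0, -0.95, 0, 0, 0, 0, 0, 0, -0.95, 0, 0, 0, 0, 0, 0, -0.95, 0, 0, 0, 0, 0, 0, -0.95, 0, 0, 0, 0, 0, 0, -0.95, 0, 0, 0, 0, 0, 0, -0.95]

```text
clock: 36.12
tcp_pos: [0.6246, 0.2794, 0.1847]
ee_rot: [3.136, -0.168, -0.005]
force: [-4.8, -0.7, -1.0]
opening: 0.144
```

```bash
python3 bk.py e; python3 - <<'E'
import cv2
p=cv2.imread('pics/escene.png');cv2.imwrite('pics/esc.png',cv2.resize(p[130:280,260:430],None,fx=4,fy=4,interpolation=cv2.INTER_CUBIC))
E
```

```text
scene webs 167 [0.0309 0.0595 0.065  0.067 ]
scene gaps 14 [0.031  0.0327 0.0341 0.0347]
top webs 97 [0.0343 0.064  0.069  0.0712]
top gaps 117 [0.0173 0.026  0.0348 0.0382]
t 36.22 tcp [0.6246 0.2794 0.1847] xyaw -6.1 z [-0.003 -0.    -1.   ] F [-4.2 -0.2 -1. ] op 0.147 q [-0.74  0.78  0.53  1.46 -0.42  1.03 -0.22]
```

View pics/esc.png

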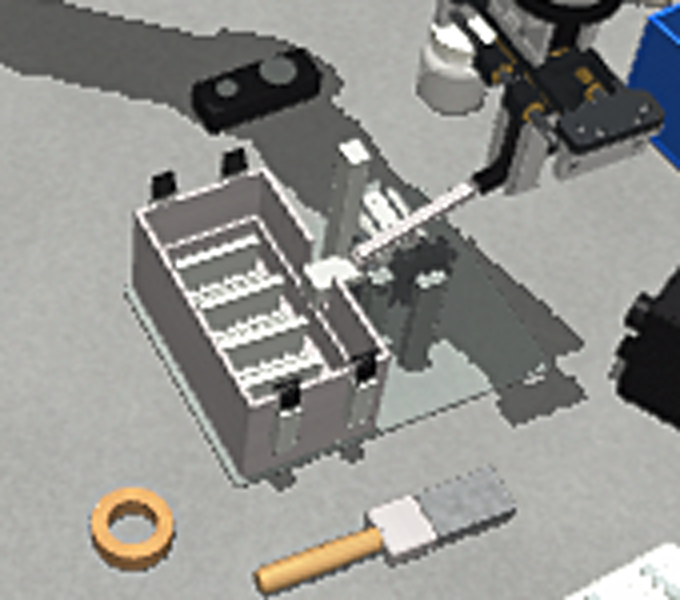

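Request:
send_rows:
  commands: [0, 0, 0, 0, -3, 8, -0.95, 0, 0, 0, 0, -6, 16, -0.95, 0, 0, 0, 0, -8, 24, -0.95, 0, 0, 0, 0, -10, 31, -0.95, 0, 0, 0, 0, -11, 35, -0.95, 0, 0, 0, 0, -11, 36, -0.95, 0, 0, 0, 0, -11, 36, -0.3, 0, 0, 0, 0, -11, 36, -0.3, 0, 0, 0, 0, -11, 36, -0.3, 0, 0, 0, 0, -11, 36, -0.3, 0, 0, 0, 0, -11, 36, -0.3]

```text
clock: 37.13
tcp_pos: [0.6265, 0.2898, 0.1492]
ee_rot: [3.136, -0.169, -0.002]
force: [1.1, -0.3, 0.8]
opening: 0.351
```

```bash
python3 - <<'E'
from h import *
snap('wrist','w22');show(); p,d,m=load('w22'); W=cloud(d,m)
for v in range(215,300,15): print(v,W[v,270:285].mean(0).round(4))
plan([.57,.0,.36],-6)
E
```

```text
t 37.18 tcp [0.6263 0.29   0.1491] xyaw -6.1 z [-0.002 -0.    -1.   ] F [-0.1 -0.1  0.9] op 0.352 q [-0.74  0.82  0.51  1.47 -0.45  0.97 -0.22]
215 [0.63   0.3226 0.1444]
230 [0.6291 0.3139 0.146 ]
245 [0.628  0.3043 0.146 ]
260 [0.6269 0.2944 0.1459]
275 [0.6258 0.2842 0.146 ]
290 [0.6246 0.2738 0.1462]
turn [ 0.001  0.002 -0.002] shift [ -25.3  294.5 -210.7] rows 8.7
```

View pics/w22.png

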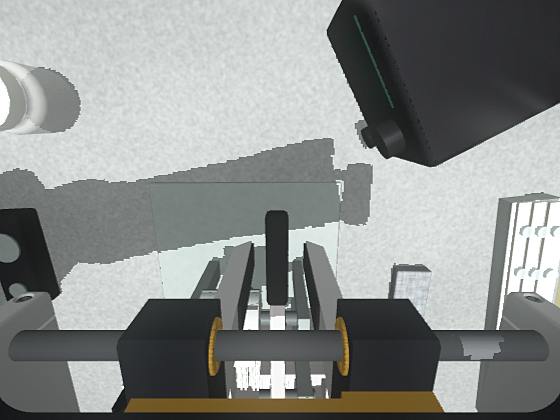

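Request:
send_rows:
  commands: [0, 0, 0, 0, 0, -40, -0.3, 0, 0, 0, 0, 0, -80, -0.3, 0, 0, 0, 0, 0, -120, -0.3, 0, 0, 0, -25, 225, -200, -0.3, 0, 0, 0, -25, 225, -200, -0.3, 0, 0, 0, -25, 225, -200, -0.3, 0, 0, 0, -25, 225, -200, -0.3, 0, 0, 0, -25, 225, -200, -0.3, 0, 0, 0, -25, 225, -200, -0.3, 0, 0, 0, -25, 225, -200, -0.3, 0, 0, 0, -25, 225, -200, -0.3]

```text
clock: 38.1
tcp_pos: [0.578, 0.0667, 0.3507]
ee_rot: [-3.136, 0.175, -0.001]
force: [-0.3, 0.8, -0.5]
opening: 0.351
```

```bash
python3 bk.py f >/dev/null; python3 - <<'E'
from h import *
p,d,m=snap('wrist','w23');show(); W=cloud(d,m)
for o in blobs(W,.055,.075,(.46,.68),(.04,.17)): print(o)
for o in blobs(W,.015,.055,(.46,.68),(.04,.17),100): print(o)
E
```

```text
t 38.25 tcp [0.5777 0.071  0.3486] xyaw -6.0 z [-0.003  0.    -1.   ] F [ 0.8  1.  -0.4] op 0.35 q [-0.56  0.47  0.62  1.54 -0.29  1.22  0.  ]
(array([289., 121.]), np.int32(30), array([606.7, 156.8]), array([ 2.9, 31.1]), 83.4, np.float64(0.0613), array([0.0573, 0.0679]))
(array([269., 172.]), np.int32(773), array([572.4, 106.4]), array([104.3, 191. ]), 84.1, np.float64(0.0646), array([0.0559, 0.0737]))
(array([231., 157.]), np.int32(288), array([509.5, 112.6]), array([69.2,  8.2]), 84.0, np.float64(0.0633), array([0.0575, 0.0654]))
(array([259., 158.]), np.int32(261), array([552.2, 106.9]), array([68.8,  8. ]), 84.0, np.float64(0.0638), array([0.0621, 0.0654]))
(array([286., 159.]), np.int32(251), array([593., 101.]), array([69.1,  8. ]), 81.5, np.float64(0.0639), array([0.0625, 0.0653]))
(array([310., 163.]), np.int32(272), array([628.7,  89.5]), array([73.1,  9.4]), 81.0, np.float64(0.0635), array([0.0601, 0.0653]))
(array([273., 156.]), np.int32(6981), array([572.3, 106.5]), array([104.4, 191. ]), 84.1, np.float64(0.0318), array([0.0183, 0.0539]))
```

View pics/w23.png

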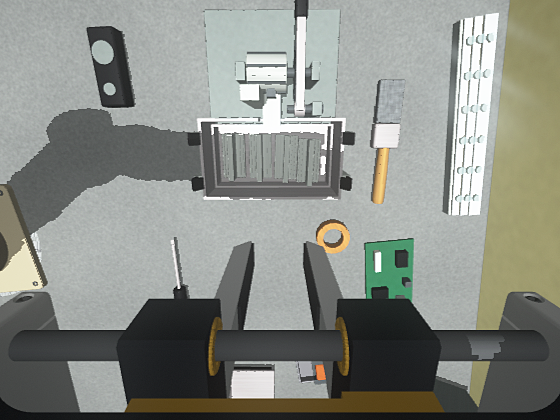

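```bash
python3 - <<'E'
from h import *
plan([.421,-.36,.25],-6.4)
E
```

```text
turn [-0.     0.003  0.007] shift [-110.5  445.    98.8] rows 11.2
```

Request:
send_rows:
  commands: [0, 0.003, 0.007, -110, 445, 60, -0.3, 0, 0.003, 0.007, -110, 445, 60, -0.3, 0, 0.003, 0.007, -110, 445, 60, -0.3, 0, 0.003, 0.007, -110, 445, 60, -0.3, 0, 0.003, 0.007, -110, 445, 60, -0.3, 0, 0.003, 0.007, -110, 445, 60, -0.3, 0, 0.003, 0.007, -110, 445, 60, -0.3, 0, 0.003, 0.007, -110, 445, 60, -0.3, 0, 0.003, 0.007, -110, 445, 60, -0.3, 0, 0.003, 0.007, -110, 445, 60, -0.3, 0, 0.003, 0.007, -110, 445, 99, -0.3, 0, 0.003, 0.007, -110, 445, 99, -0.3]

```text
clock: 39.25
tcp_pos: [0.4197, -0.3628, 0.2475]
ee_rot: [3.135, -0.179, -0.004]
force: [-0.3, 0.5, -0.2]
opening: 0.347
```

Request:
send_rows:
  commands: [0, 0, 0, 0, 0, 0, -0.3, 0, 0, 0, 0, 0, 0, -0.3, 0, 0, 0, 0, 0, 0, -0.3]

```text
clock: 39.5
tcp_pos: [0.4213, -0.3612, 0.2475]
ee_rot: [3.136, -0.175, -0.003]
force: [0.3, 0.1, 1.0]
opening: 0.35
```

```bash
python3 - <<'E'
from h import *
p,d,m=snap('wrist','w24');show(); W=cloud(d,m)
for o in blobs(W,.047,.06,(.3,.6),(-.5,-.25),60): print(o)
for o in blobs(W,.012,.03,(.28,.54),(-.5,-.25),160): print(o)
plan([.421,-.3835,.047],-6.4)
E
```

```text
t 39.55 tcp [ 0.4217 -0.3611  0.248 ] xyaw -6.3 z [-0.001 -0.001 -1.   ] F [-0.2  0.7  0.4] op 0.349 q [ 0.26  0.53  0.62  1.77 -0.36  0.96  0.91]
(array([279., 209.]), np.int32(574), array([ 420.7, -383.5]), array([78.4, 11.7]), 83.4, np.float64(0.0505), array([0.0483, 0.0522]))
(array([279., 201.]), np.int32(10521), array([ 420.4, -383.9]), array([112.1, 198.2]), 83.3, np.float64(0.0171), array([0.0157, 0.0184]))
(array([356., 263.]), np.int32(426), array([ 522.6, -486.4]), array([27.2, 34.8]), 89.6, np.float64(0.0165), array([0.0132, 0.0182]))
turn [0.001 0.001 0.001] shift [  2.1  22.1 201. ] rows 4.9
```

View pics/w24.png

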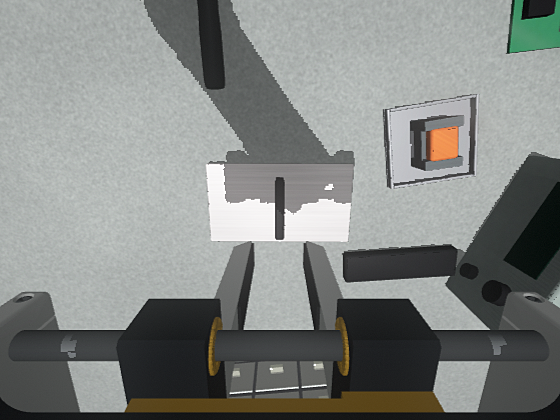

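Request:
send_rows:
  commands: [0, 0.001, 0.006, 1, 22.5, 40, -0.3, 0, 0.001, 0.006, 1, 22.5, 80, -0.3, 0, 0.001, 0.006, 1, 22.5, 120, -0.3, 0, 0.001, 0.006, 1, 22.5, 150, -0.3, 0, 0.001, 0.006, 1, 22.5, 175, -0.3, 0, 0.001, 0.006, 1, 22.5, 192, -0.3, 0, 0.001, 0.006, 1, 22.5, 199, -0.3, 0, 0.001, 0.006, 1, 22.5, 200, -0.3, 0, 0.001, 0.006, 1, 22.5, 200, -0.3, 0, 0.001, 0.006, 1, 22.5, 200, -0.3]

```text
clock: 40.38
tcp_pos: [0.4213, -0.3841, 0.0496]
ee_rot: [3.134, -0.181, 0.003]
force: [1.2, 0.3, 0.7]
opening: 0.351
```

```bash
python3 - <<'E'
from h import *
show(); plan([.4205,-.3837,.045],-6.7)
E
```

```text
t 40.38 tcp [ 0.4213 -0.3841  0.0496] xyaw -6.6 z [ 0.002 -0.002 -1.   ] F [1.2 0.3 0.7] op 0.351 q [ 0.43  0.8   0.42  1.89 -0.57  0.56  1.11]
turn [ 0.002 -0.002  0.001] shift [-0.8 -0.3  4.6] rows 0.1
```

Request:
send_rows:
  commands: [0.002, -0.002, 0.001, -0.8, 0, 3, -0.3, 0.002, -0.002, 0.001, -0.8, 0, 4.5, -0.3, 0.002, -0.002, 0.001, -0.8, 0, 4.5, -0.95, 0.002, -0.002, 0.001, -0.8, 0, 4.5, -0.95, 0.002, -0.002, 0.001, -0.8, 0, 4.5, -0.95, 0.002, -0.002, 0.001, -0.8, 0, 4.5, -0.95, 0.002, -0.002, 0.001, -0.8, 0, 4.5, -0.95]
  newtons: 55

```text
clock: 40.97
tcp_pos: [0.4203, -0.3841, 0.0452]
ee_rot: [3.136, -0.183, 0.0]
force: [-0.6, -0.4, 2.1]
opening: 0.123
```

Request:
send_rows:
  commands: [0, 0, 0, 0, 0, -10, -0.95, 0, 0, 0, 0, 0, -30, -0.95, 0, 0, 0, 0, 0, -60, -0.95, 0, 0, 0, 0, 0, -90, -0.95, 0, 0, 0, 0, 0, -120, -0.95, 0, 0, 0, 0, 0, -145, -0.95, 0, 0, 0, 0, 0, -160, -0.95, 0, 0, 0, 0, 0, -165, -0.95, 0, 0, 0, 0, 0, -165, -0.95, 0, 0, 0, 0, 0, -165, -0.95]

```text
clock: 41.8
tcp_pos: [0.4199, -0.3833, 0.2095]
ee_rot: [-3.135, 0.183, 0.001]
force: [-0.4, 0.5, -2.6]
opening: 0.124
```

```bash
python3 - <<'E'
from h import *
p,d,m=snap('wrist','w25');show(); W=cloud(d,m)
T,Rr,s=st(); L=Rr.inv().apply(W.reshape(-1,3)-T).reshape(W.shape)
k=(L[...,2]>.02)&(L[...,2]<.045)&(abs(L[...,0])<.12)&(abs(L[...,1])<.08)
k&=W[...,2]>.08
Q=L[k]; print(len(Q),cv2.minAreaRect((Q[:,:2]*1000).astype(np.float32)))
A=np.c_[Q[:,:2],np.ones(len(Q))]; r=np.linalg.lstsq(A,Q[:,2],rcond=None)[0]; print('lid top plane in tool',r)
plan(slot(0,0,.22),-6)
E
```

```text
t 41.85 tcp [ 0.4197 -0.3831  0.209 ] xyaw -6.7 z [-0.002  0.002 -1.   ] F [-0.2 -0.  -3.2] op 0.12 q [ 0.32  0.59  0.59  1.78 -0.41  0.9   0.97]
33668 ((0.9589996337890625, -0.05515289306640625), (198.36534118652344, 112.6039810180664), 0.268749862909317)
lid top plane in tool [-0.00086186 -0.00145868  0.02765208]
turn [-0.001  0.002 -0.012] shift [  95.1 -504.4  -10.5] rows 12.3
```

View pics/w25.png

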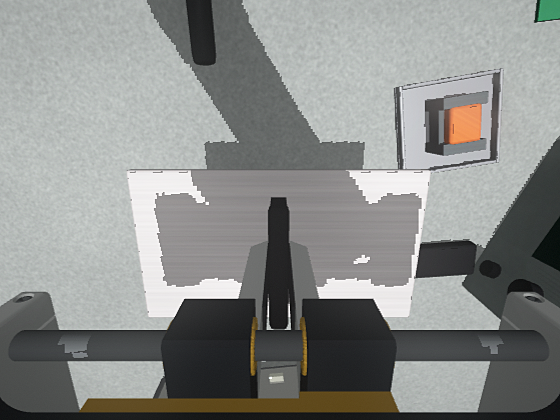

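```bash
python3 - <<'E'
from h import *
p,d,m=load('w23'); W=cloud(d,m)
a=np.radians(-6); X=(W[...,0]-.5726)*np.cos(a)+(W[...,1]-.1066)*np.sin(a); Y=-(W[...,0]-.5726)*np.sin(a)+(W[...,1]-.1066)*np.cos(a)
for z0,z1 in((.102,.135),(.135,.15),(.15,.2)):
    k=(W[...,2]>z0)&(W[...,2]<z1)&(abs(X)<.12)&(Y>.0)&(Y<.3)
    print(z0,k.sum(),'Y',np.percentile(Y[k],[0,2,10,50]).round(4),'X',np.percentile(X[k],[0,50,100]).round(4))
k=(abs(X)<.09)&(Y>.05)&(Y<.062); print(np.nanpercentile(W[...,2][k],[50,95,100]))
plan([.5717,.1066,.25],-5.8)
E
```

```text
0.102 2503 Y [0.0221 0.0247 0.0349 0.1061] X [-0.1094 -0.0012  0.1094]
0.135 1321 Y [0.0574 0.0596 0.0651 0.115 ] X [-0.0287  0.0349  0.062 ]
0.15 392 Y [0.072  0.0721 0.0723 0.0791] X [-0.0303 -0.0196 -0.0103]
[0.08033742 0.13756964 0.1427496 ]
turn [-0.001  0.002 -0.015] shift [  93.9 -504.1  -40.5] rows 12.3
```

Request:
send_rows:
  commands: [0, 0.002, -0.015, 94, -470, -40, -0.95, 0, 0.002, -0.015, 94, -470, -40, -0.95, 0, 0.002, -0.015, 94, -470, -40, -0.95, 0, 0.002, -0.015, 94, -470, -40, -0.95, 0, 0.002, -0.015, 94, -470, -40, -0.95, 0, 0.002, -0.015, 94, -470, -40, -0.95, 0, 0.002, -0.015, 94, -470, -40, -0.95, 0, 0.002, -0.015, 94, -470, -40, -0.95, 0, 0.002, -0.015, 94, -470, -40, -0.95, 0, 0.002, -0.015, 94, -470, -40, -0.95, 0, 0.002, -0.015, 94, -470, -40, -0.95, 0, 0.002, -0.015, 94, -470, -40, -0.95]

```text
clock: 42.85
tcp_pos: [0.568, 0.0793, 0.2478]
ee_rot: [-3.134, 0.15, 0.003]
force: [0.4, 0.9, -3.3]
opening: 0.119
```

Request:
send_rows:
  commands: [0, 0, 0, 0, -20, 0, -0.95, 0, 0, 0, 0, -20, 0, -0.95, 0, 0, 0, 0, -20, 0, -0.95, 0, 0, 0, 0, -20, 0, -0.95]

```text
clock: 43.18
tcp_pos: [0.569, 0.0983, 0.2465]
ee_rot: [-3.136, 0.151, 0.007]
force: [0.4, -1.0, -3.2]
opening: 0.121
```

```bash
python3 - <<'E'
from h import *
p,d,m=snap('wrist','w26');show(); W=cloud(d,m)
T,Rr,s=st(); L=Rr.inv().apply(W.reshape(-1,3)-T).reshape(W.shape)
k=(L[...,2]>.02)&(L[...,2]<.045)&(abs(L[...,0])<.12)&(abs(L[...,1])<.08)
Q=L[k]; print(len(Q),cv2.minAreaRect((Q[:,:2]*1000).astype(np.float32)))
A=np.c_[Q[:,:2],np.ones(len(Q))]; r=np.linalg.lstsq(A,Q[:,2],rcond=None)[0]; print('lid top plane in tool',r)
plan([.5716,.1061,.25],-5.8)
for o in blobs(W,.112,.127,(.4,.75),(0,.4),12): print(o)
E
```

```text
t 43.23 tcp [0.5693 0.0976 0.2469] xyaw -5.6 z [-0.004  0.002 -1.   ] F [-0.2  0.5 -2.9] op 0.122 q [-0.62  0.57  0.64  1.71 -0.4   1.    0.07]
33692 ((0.69403076171875, -0.7941131591796875), (197.8194580078125, 112.19261932373047), 0.059937309473752975)
lid top plane in tool [ 0.00072827 -0.00222483  0.0285853 ]
turn [-0.002  0.004  0.004] shift [ 1.5 -8.7 -3.1] rows 0.2
(array([315.,  79.]), np.int32(141), array([614.8, 216.9]), array([45.4,  2.1]), 83.6, np.float64(0.1193), array([0.1137, 0.1252]))
(array([276.,  83.]), np.int32(1967), array([578.9, 218.5]), array([33.4, 50. ]), 84.5, np.float64(0.1164), array([0.1131, 0.1192]))
(array([334., 128.]), np.int32(12), array([629.6, 173.6]), array([2.9, 0.8]), 74.8, np.float64(0.1185), array([0.1128, 0.1245]))
(array([178., 166.]), np.int32(84), array([474.1, 152.5]), array([ 5.7, 13. ]), 82.1, np.float64(0.1185), array([0.1127, 0.1235]))
(array([384., 166.]), np.int32(63), array([678.3, 132. ]), array([ 4.4, 12.2]), 87.3, np.float64(0.1183), array([0.1128, 0.1231]))
```

View pics/w26.png

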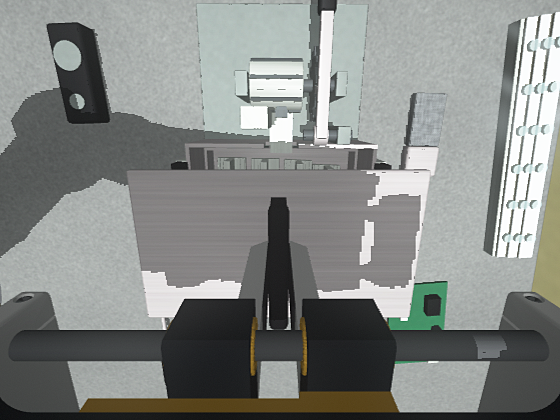

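Request:
send_rows:
  commands: [-0.002, 0.004, 0.003, 1.6, -8.5, 10, -0.95, -0.002, 0.004, 0.003, 1.6, -8.5, 20, -0.95, -0.002, 0.004, 0.003, 1.6, -8.5, 40, -0.95, -0.002, 0.004, 0.003, 1.6, -8.5, 55, -0.95, -0.002, 0.004, 0.003, 1.6, -8.5, 65, -0.95, -0.002, 0.004, 0.003, 1.6, -8.5, 70, -0.95, -0.002, 0.004, 0.003, 1.6, -8.5, 70, -0.95, -0.002, 0.004, 0.003, 1.6, -8.5, 70, -0.95]

```text
clock: 43.9
tcp_pos: [0.5717, 0.1058, 0.177]
ee_rot: [3.137, -0.158, 0.0]
force: [0.9, 0.1, -2.5]
opening: 0.121
```

```bash
python3 - <<'E'
from h import *
p,d,m=snap('wrist','w27');snap('scene','s27');show(); W=cloud(d,m)
plan([.5716,.1061,.155],-5.8)
cv2.imwrite('pics/s27c.png',cv2.resize(cv2.imread('pics/s27.png')[120:270,260:430],None,fx=4,fy=4,interpolation=cv2.INTER_CUBIC))
E
```

```text
t 44.0 tcp [0.5722 0.106  0.1777] xyaw -5.8 z [ 0.002  0.    -1.   ] F [-0.1 -0.5 -2.9] op 0.122 q [-0.6   0.65  0.59  1.78 -0.47  0.85  0.11]
turn [-0.    -0.002  0.   ] shift [-0.6 -0.1 22.7] rows 0.5
```

View pics/w27.png

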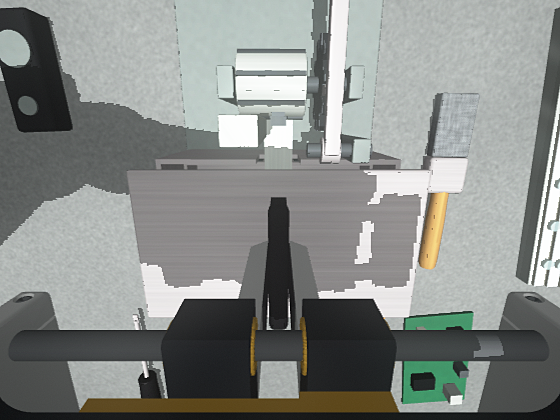

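View pics/s27c.png

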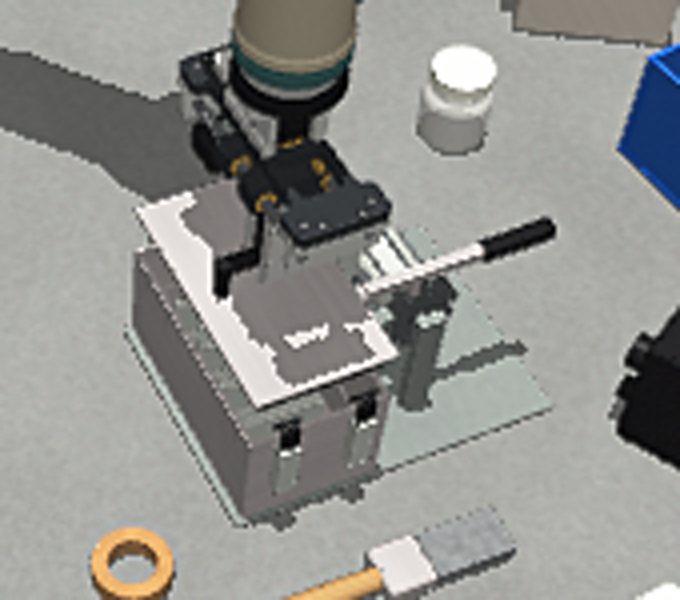

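Request:
send_rows:
  commands: [0, -0.002, 0, -0.6, 0, 4, -0.95, 0, -0.002, 0, -0.6, 0, 8, -0.95, 0, -0.002, 0, -0.6, 0, 12, -0.95, 0, -0.002, 0, -0.6, 0, 16, -0.95, 0, -0.002, 0, -0.6, 0, 20, -0.95, 0, -0.002, 0, -0.6, 0, 22, -0.95, 0, -0.002, 0, -0.6, 0, 22, -0.95]

```text
clock: 44.58
tcp_pos: [0.5712, 0.106, 0.155]
ee_rot: [3.138, -0.158, -0.002]
force: [-0.1, 0.4, -3.1]
opening: 0.12
```

Request:
send_rows:
  commands: [0, 0, 0, 0.4, 0, 2, -0.95, 0, 0, 0, 0.4, 0, 4, -0.95, 0, 0, 0, 0.4, 0, 6, -0.95, 0, 0, 0, 0.4, 0, 8, -0.95, 0, 0, 0, 0.4, 0, 8, -0.95]

```text
clock: 45.0
tcp_pos: [0.572, 0.1059, 0.1474]
ee_rot: [-3.137, 0.158, 0.001]
force: [-0.3, 0.4, 2.2]
opening: 0.122
```

Request:
send_rows:
  commands: [0, 0, 0, 0, 0, 2, -0.95, 0, 0, 0, 0, 0, 4, -0.95, 0, 0, 0, 0, 0, 6, -0.95, 0, 0, 0, 0, 0, 6, -0.95]

```text
clock: 45.33
tcp_pos: [0.5725, 0.1059, 0.142]
ee_rot: [-3.137, 0.158, -0.002]
force: [-1.5, 0.0, 3.5]
opening: 0.124
```

Request:
send_rows:
  commands: [0, 0, 0, -0.3, 0, 2, -0.95, 0, 0, 0, -0.3, 0, 4, -0.95, 0, 0, 0, -0.3, 0, 6, -0.95, 0, 0, 0, -0.3, 0, 8, -0.95, 0, 0, 0, -0.3, 0, 8, -0.95]

```text
clock: 45.75
tcp_pos: [0.5715, 0.1062, 0.1362]
ee_rot: [-3.135, 0.159, -0.001]
force: [-3.4, 1.0, 1.9]
opening: 0.123
```

```bash
cat > lid.py <<'E'
from h import *
import sys
p,d,m=snap('wrist',sys.argv[1]);show(); W=cloud(d,m)
T,Rr,s=st()
a=np.radians(-6); X=((W[...,0]-.5726)*np.cos(a)+(W[...,1]-.1066)*np.sin(a))*1000; Y=(-(W[...,0]-.5726)*np.sin(a)+(W[...,1]-.1066)*np.cos(a))*1000
k=(abs(X)<92)&(abs(Y)<52)&(W[...,2]>.09)&(W[...,2]<.13)
Q=np.c_[X[k],Y[k]];z=W[...,2][k]*1000
A=np.c_[Q,np.ones(len(Q))]
for i in range(4):
    r=np.linalg.lstsq(A,z,rcond=None)[0]; e=abs(z-A@r); g=e<2.5; A=A[g];z=z[g]
print('plane z at centre %.1f, corners'%r[2],[round(float(r@[x,y,1]),1) for x in(-99,99) for y in(-56,56)],len(z))
Q=A[:,:2].astype(np.float32)
k=(W[...,2]>.095)&(W[...,2]<.112)&(abs(X)<110)&(abs(Y)<62)
B=W[k]; print(cv2.minAreaRect((B[:,:2]*1000).astype(np.float32)))
E
python3 lid.py w28
```

```text
t 45.8 tcp [0.5712 0.1063 0.1352] xyaw -5.8 z [-0.     0.002 -1.   ] F [-2.8 -0.2  4. ] op 0.123 q [-0.57  0.71  0.55  1.81 -0.51  0.77  0.15]
plane z at centre 108.4, corners [105.0, 105.1, 111.7, 111.7] 29039
((572.7767944335938, 107.611328125), (114.82445526123047, 219.8927764892578), 84.11168670654297)
```

View pics/w28.png

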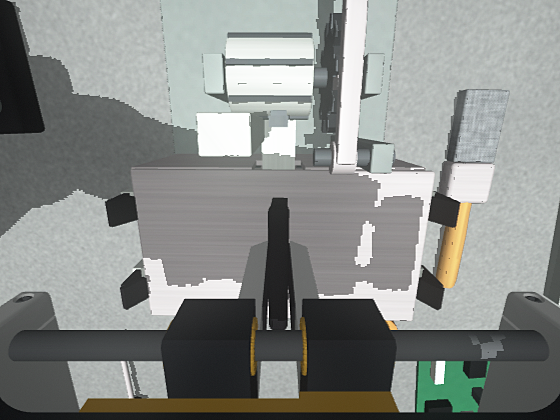

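Request:
send_rows:
  commands: [0, 0, 0, 0, 0, 2, -0.95, 0, 0, 0, 0, 0, 3, -0.95, 0, 0, 0, 0, 0, 4, -0.95, 0, 0, 0, 0, 0, 4, -0.95]

```text
clock: 46.13
tcp_pos: [0.5707, 0.1065, 0.1326]
ee_rot: [-3.134, 0.158, 0.002]
force: [-5.6, 0.9, 16.4]
opening: 0.124
```

```bash
python3 lid.py w29
```

```text
t 46.18 tcp [0.5707 0.1065 0.1326] xyaw -5.8 z [-0.001  0.004 -1.   ] F [-6.2  0.3 16.1] op 0.121 q [-0.57  0.71  0.54  1.81 -0.51  0.76  0.15]
plane z at centre 105.1, corners [105.1, 105.1, 105.0, 105.1] 28997
((572.1259765625, 106.82337951660156), (112.66083526611328, 218.81324768066406), 83.86762237548828)
```

Request:
send_rows:
  commands: [0, 0, 0, 0, 0, -1, -0.95, 0, 0, 0, 0, 0, -1.5, -0.95, 0, 0, 0, 0, 0, -1.5, -0.4, 0, 0, 0, 0, 0, -1.5, -0.4, 0, 0, 0, 0, 0, -1.5, -0.4, 0, 0, 0, 0, 0, -1.5, -0.4, 0, 0, 0, 0, 0, -20, -0.4, 0, 0, 0, 0, 0, -50, -0.4, 0, 0, 0, 0, 0, -90, -0.4, 0, 0, 0, 0, 0, -130, -0.4, 0, 0, 0, 0, 0, -150, -0.4, 0, 0, 0, 0, 0, -150, -0.4]

```text
clock: 47.18
tcp_pos: [0.5741, 0.1055, 0.2878]
ee_rot: [-3.132, 0.158, -0.013]
force: [1.1, -0.4, -0.3]
opening: 0.297
```

```bash
python3 lid.py w30; python3 - <<'E'
from h import *
p,d,m=load('w30'); W=cloud(d,m)
for o in blobs(W,.109,.13,(.45,.7),(.04,.17),12): print(o)
E
```

```text
t 47.23 tcp [0.5725 0.1059 0.285 ] xyaw -5.8 z [ 0.004  0.005 -1.   ] F [-0.3 -0.7 -0.4] op 0.302 q [-0.64  0.54  0.67  1.65 -0.37  1.08  0.03]
plane z at centre 105.1, corners [105.1, 105.2, 105.0, 105.1] 12106
((572.6922607421875, 108.4698257446289), (114.52359771728516, 218.53126525878906), 83.88917541503906)
(array([186., 173.]), np.int32(207), array([474. , 147.2]), array([16.2, 14.7]), 81.8, np.float64(0.1178), array([0.1104, 0.1233]))
(array([363., 173.]), np.int32(204), array([676.7, 126.1]), array([16. , 14.6]), 83.3, np.float64(0.1176), array([0.1104, 0.1237]))
(array([190., 223.]), np.int32(193), array([468.1,  87.6]), array([16.5, 14.7]), 84.3, np.float64(0.1173), array([0.1099, 0.1234]))
(array([359., 223.]), np.int32(191), array([670.6,  66.4]), array([16.3, 14.7]), 81.1, np.float64(0.1173), array([0.1099, 0.1237]))
```

View pics/w30.png

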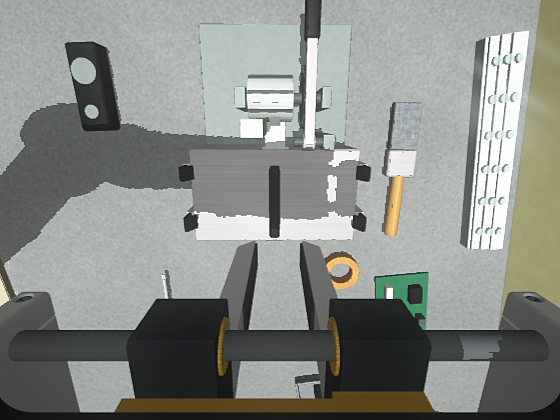

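```bash
python3 - <<'E'
from h import *
p,d,m=snap('top','topZ'); snap('scene','sZ'); W=cloud(d,m)
p0,_,_=load('top0')
print('transformer'); 
for o in blobs(W,.034,.06,(.56,.7),(-.4,-.25),20): print(o)
for o in blobs(W,.03,.06,(.38,.7),(-.25,-.04)): print('bench',o)
k=(p.max(-1)<75)&(W[...,2]>.12)&(W[...,2]<.2)&(W[...,0]>.6)&(W[...,0]<.66)&(W[...,1]>.25)&(W[...,1]<.34); print('pawl handle z',np.percentile(W[k][:,2],[10,50,90]))
cv2.imwrite('pics/cmp.png',np.vstack([p0[100:300,110:460],p[100:300,110:460]]).repeat(1,0))
show()
E
```

```text
transformer
(array([362., 193.]), np.int32(237), array([ 626.5, -322.4]), array([44.6, 60.5]), 2.3, np.float64(0.0461), array([0.036 , 0.0535]))
pawl handle z [0.14330549 0.14789167 0.15259049]
t 47.33 tcp [0.5703 0.1061 0.2818] xyaw -5.8 z [-0.003  0.004 -1.   ] F [-0.9 -0.6  0. ] op 0.297 q [-0.64  0.54  0.66  1.66 -0.37  1.08  0.03]
```

View pics/cmp.png

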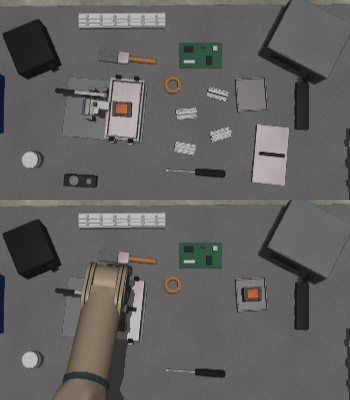

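View pics/sZ.png

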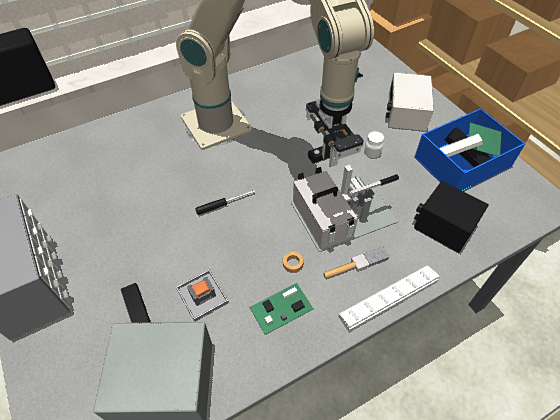

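Lid on, no sinks left on the bench, the transformer (px 200,290 in the scene view) is in the tray, and the other objects haven't moved. I'll let the arm settle and hand in.

Request:
send_rows:
  commands: [0, 0, 0, 0, 0, -30, -0.4, 0, 0, 0, 0, 0, -30, -0.4, 0, 0, 0, 0, 0, -30, -0.4, 0, 0, 0, 0, 0, -30, -0.4, 0, 0, 0, 0, 0, -30, -0.4]

```text
clock: 47.75
tcp_pos: [0.5695, 0.1061, 0.3101]
ee_rot: [-3.134, 0.158, 0.009]
force: [-0.5, -0.2, -0.2]
opening: 0.3
```

```bash
python3 - <<'E'
from h import *
show(); print(robot.finish_job())
E
```

```text
t 47.75 tcp [0.5695 0.1061 0.3101] xyaw -5.8 z [-0.005  0.003 -1.   ] F [-0.5 -0.2 -0.2] op 0.3 q [-0.65  0.52  0.68  1.61 -0.35  1.14  0.01]
the job is handed in; nothing more can be done
None
```

The washer is ready for its next cycle, and I handed the job in at 47.8 s of the 210 s allowed, with the robot touching nothing. I moved the transformer to the tray, put all four heat sinks in the basket, and held the pawl up until the basket reached the bottom. Then I let the pawl drop and pressed the lid on.

**Last checks:**
- **Lid:** its top is level, within 0.2 mm at all four corners. It reads 105 mm above the bench where 106 mm was expected, and the same camera reads the rim about 1 mm low too. All four catches are back within about 1.5 mm of where they stood at the start.
- **Basket:** the tops of the sinks read about 65 mm above the bench, which puts the basket floor at about 20 mm, its bottom stop. I measured this before the lid went on.
- **Pawl:** the top of its handle is back at about 146 mm, as before lifting.
- **Transformer:** it lies flat in the tray.
- **Everything else:** no sinks are left on the bench, and the other objects I could see in the before-and-after pictures are where they were. In the last top view the arm hid the loudspeaker and part of the washer; the last wrist picture still showed the loudspeaker there.

**What did not go smoothly:**
- **Tray placing:** my first move down went about 8 mm too low and pressed the transformer on the tray with about 31 N. I raised it and set it down again gently.
- **Knocked sink:** one sink shifted about 1 cm inside the basket while it was sinking, but it still lay flat.
- **Lid snapping on:** the lid went under the two catches on one side first, tilted about 7 mm, until a further press of about 16 N seated the other side.

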